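Set up the drop-front coffee corner and work the mill

TASK

Get the coffee corner ready: pull both supports of the little cabinet all the way out, then lower its front gently onto them and stand every small handle-less cup upright on it (not the chipped mug). Once the front is down, push the coffee mill's little drawer fully home and only then give the crank four full turns clockwise (seen from above), steadily at five to eight seconds a turn and without letting go of the knob, leading it through the tight spot in each turn so that it neither races nor runs back. Leave the kettle, the teapot, the canister and the chipped mug on its coaster where they are.

Things in the scene. Friction and masses are not known exactly. Their poses are not given: they have to be found in the camera images.
- cabinet: White laminate and wood counter-top cabinet, fixed, 320 wide x 216 deep x 262 mm high (the pull on its shut front reaches 281 mm). Origin: centre of its underside; its front faces its own -x, its y runs along its width, the hinge line of the front lies at its x = -100 mm.
- flap (a joint): Fold-down front of the cabinet: a board 300 wide x 170 tall x 16 mm thick hinged on its lower edge. Radians: 0 upright (shut), 1.57 level, lying on the supports; without supports it would go on down. Soft-down hinge: let go it stays when nearly upright, and beyond about 0.15 sinks slowly by itself (1 rad/s at most). Needs less than 5 N at the pull.
- flap_hinge (a point): Middle of the hinge line, on the board's inner face, 75 mm above the counter; also the height of the upper face of the level board. It does not move with the joint.
- flap_pull (a point): Grip point on the steel pull, a plate 32 mm wide (cabinet's y) x 6 mm thick standing 36 mm out of the middle of the flap's free edge. The point: 25 mm beyond the edge, 195 mm from the hinge line, 8 mm to the outer side of the inner face. Pinched by its two sides (closing along the cabinet's y) it turns in the grip, so the gripper can point down all through the swing.
- flap_middle (a point): Centre of the flap's inner face (the upper face when level), 85 mm from the hinge line and from the free edge.
- support_a (a joint): Slide-out support at the cabinet's +y end, a wooden bar 24 wide x 34 mm high, top 59 mm above the counter, 90 mm from the cabinet's middle. Metres it is pulled out along the cabinet's -x; 0 in, 0.14 is the stop. Pulls with about 3 N.
- support_b (a joint): The other support, at the cabinet's -y end, 90 mm from the middle; same readings.
- support_a_knob (a point): Centre of the steel knob on the front of support_a: a cylinder 26 mm across and 26 mm long lying along the cabinet's x, 42 mm above the counter, 37 mm in front of the bar's end. The shut flap's face stands 39 mm plus the support's reading behind this point, and rises above it.
- support_b_knob (a point): The same on support_b.
- mill: Wooden box coffee mill, fixed to the counter, box 130 x 130 mm (146 mm at the foot), 102 mm high, with a steel hopper dome (46 mm radius at most, top at 192 mm) and a crank on top. Origin: centre of its underside, on the crank's axis. The drawer faces its own -x.
- drawer (a joint): The mill's little drawer. Metres open, 0 is fully home. Slides with about 1 N.
- drawer_knob (a point): Front end of the round brass drawer knob (20 mm across), 50 mm above the counter. Pushing it along the mill's +x shuts the drawer.
- crank (a joint): The crank, radians, grows clockwise seen from above, does not wrap: four turns add 25.1. Starts within 0.3 of 0 (arm pointing away from the drawer). One tight spot a turn, a quarter turn (1.57) past reading 0: about 8 N at the knob; oppopoint it (4.71) it pulls ahead with about 2 N. Let go within 0.5 of a whole turn it stays; let go elsewhere it may swing to there, so hold the knob throughout.
- crank_axis (a point): Point on the vertical crank axis at the height of crank_knob's centre (241 mm).
- crank_knob (a point): Centre of the upright wooden crank knob, 27 mm across, 48 mm tall (from 213 to 261 mm above the counter), 80 mm from the axis. It spins freely on the arm (arm's top at 212 mm), so the hand need not turn.
- cup_1: Small white ceramic cup without handle, 60 mm across at the rim, narrower at the foot, 56 mm tall, 4 mm wall, 130 g. Origin: centre of its underside, z up through the mouth. May be absent.
- cup_2: Another such cup; may be absent.
- cup_3: Another such cup; may be absent.
- cup_4: Another such cup; may be absent.
- chipped_mug: Large white mug with a handle and a chipped rim, 82 mm across, 92 mm tall, standing on the coaster. Leave it.
- coaster: Black hard plastic coaster, 100 mm across, 6 mm thick, under the mug.
- kettle: Steel cordless kettle on its black base, 156 mm across, 206 mm tall, handle on its +y side. Leave it.
- teapot: Glass teapot, 140 mm across, 130 mm tall. Leave it.
- canister: Aluminium twist-cap canister, 86 mm across, 150 mm tall. Leave it.

How it is judged:
By the outcome, as a careful person would: the job done as asked, in the order asked, and still so for the second after the job is handed in, with the robot touching nothing.
Of cup_1, cup_2, cup_3, cup_4 only 2 to 3 are there at a start; the rules pass over those that are not, and their reading is None.
At some moment in a run one of cup_1, cup_2, cup_3, cup_4 may be knocked a few centimetres aside while the robot is not near it.
It also fails if it takes over 210 s, if anything falls off the work surface, if the arm or the gripper's body presses on something with over 40 N, if the wrist force passes 120 N, or if a joint passes its speed limit or range.

ROBOT

A 6-joint arm with a two-finger parallel gripper is mounted at the origin on the work surface. World frame = base frame: x ahead of the robot, y to its left, z up, the work surface at z = 0. Lengths are in m, angles in degrees, forces in N, time in s.
With the tool pointing down it reaches from about 0.375 to 0.9 m from the base axis. Payload 3.1 kg.
Tool frame: the origin (TCP) lies between the finger pads, 19 mm behind the fingertips; this is the grasp point; z points along the fingers, y is the line along which they close (so a half turn about z gives the same grasp; the last joint's range is limited). The gripper opens to 87 mm and grips with 3 to 60 N. Pads are 19 mm wide; open, the fingers measure 117 mm over their backs; the gripper's body (75 mm by 190 mm) begins 51 mm behind the grasp point.
Start: joints at [-82.477, 30.224, 82.088, -0, 67.689, -10.227], TCP at [0.191, -0.595, 0.241] pointing down, gripper open.
Joint ranges: [-176.69, 176.69], [-43.24, 126.21], [12.49, 139.97], [-82, 262], [0, 151.66], [-163.58, 163.58]. Speed limits (degrees/s): [159.86, 159.86, 180, 180, 180, 180].

INTERFACE

Orientations are given as a 3x3 rotation matrix whose columns are the frame's x, y, z axes.
In Python, from rig import bot, viewer, telemetry gives the robot as it stands (bot), with the cameras (viewer) and the readings (telemetry).
- The arm moves only by the shell command python3 steer.py 'ROWS'. ROWS is rows parted by semicolons, their numbers by spaces, 1 to 20 of them, each of 7 numbers: dx, dy, dz in m, then a rotation vector rx, ry, rz in degrees, then the opening from 0.0 (shut) to 1.0 (fully open); each row is the pose to reach, as a shift and turn from the pose commanded when the command began, along the tool's axes at that moment; what a row does not reach only later rows make up. A row lasts 1/10 s, in which the tool goes at most 0.05 m and 8.59 degrees, less where a joint would pass 70% of its speed; a pose out of reach is approached as far as the arm can. The fingers move at their own pace and stop on an object; the grip force is fixed at half the most. Time passes only in rows, so rows that do not move let the fingers close. It prints the time, the measured TCP pose, the force, the opening and the grip force at its end.
- telemetry.read_state(): the state, without advancing time (a new reading comes with each control period).
- viewer.capture(name): name is "side" or "top" or "wrist"; returns a dict with "color" (400x640x3 uint8, red, green, blue), "K" (3x3 intrinsics, pixels), "view" (4x4, takes a point from world to camera coordinates); the wrist camera has in their place "mount" (4x4, takes a point from camera to tool coordinates, whose origin is the TCP and whose axes are the flange's). Camera axes: x right, y up, looking along -z (the intrinsics and any distortion apply to the point x, -y, -z); pixel columns grow to the right and rows downward; lengths in m; the calibration is good to about 2 mm. A picture is of the moment at which its call begins: read the wrist's pose just before it. There is no depth.
- bot.hand_in(): hands the job in; it is judged then, once.
The state is a dict: "time_s": time; "joint_positions": joint angles; "qvel": joint speeds; "tau": joint torques, N m; "position": TCP position; "tcp_rot": TCP orientation; "force": force on the tool from outside, world axes, zero at the start; "moment": the same for the moment, N m; "opening": opening from 0.0 (shut) to 1.0 (fully open); "grasp_force": force on a finger pad.
Only numpy, scipy, OpenCV 4.12 (cv2) and the standard library are available. Lean on these libraries where they do the work, as an engineer would, in place of code of your own. Each camera call takes 0.05 s, during which the arm holds its last target. There are 200 camera calls.

## Working session

There is one attempt and no reset: what is moved stays moved. The work goes in short steps, Python scripts to look and compute and a shell command to move; the robot and the scene stay as the last step left them, time stands still between calls to the robot, and variables do not carry over. Pictures are saved under pics/ and viewed, at most 14 in all, crops included, and the job is handed in when it is done.

```bash
ls; mkdir -p pics; python3 - <<'E'
from rig import bot, viewer, telemetry
import cv2, json
s=telemetry.read_state(); print(s)
for n in ["side","top"]:
    c=viewer.capture(n); cv2.imwrite(f"pics/{n}0.png",c["color"][:,:,::-1]); print(n,c["K"],c["view"],[k for k in c])
E
```

```text
pics
rig.py
steer.py
{'time_s': 0.0, 'joint_positions': array([-8.24775628e+01,  3.02782283e+01,  8.21572028e+01, -7.55950647e-04,
        6.76887003e+01, -1.02288704e+01]), 'qvel': array([-0.03249669, -0.07576893,  0.00488672, -0.0073106 ,  0.00147187,
        0.06247325]), 'tau': array([-1.22640788e-03, -4.40045822e+01, -1.76595390e+01,  6.31626975e-02,
        5.81901788e-02, -1.58884841e-04]), 'position': array([ 0.19046916, -0.59453661,  0.24027497]), 'tcp_rot': array([[ 9.52387366e-01,  3.04890502e-01, -2.95727265e-04],
       [ 3.04890418e-01, -9.52385020e-01,  2.14625735e-03],
       [ 3.72727264e-04, -2.13423280e-03, -9.99997653e-01]]), 'force': array([ 0.4481684 ,  0.29135661, -0.15783975]), 'moment': array([ 0.00514915, -0.05868739,  0.05790737]), 'grasp_force': 0.0, 'opening': 1.0014542546420975}
side [[449.61331513   0.         316.26961844]
 [  0.         449.61331513 196.36351247]
 [  0.           0.           1.        ]] [[ 0.67705737  0.73586876 -0.00951252 -0.3913423 ]
 [-0.69528532  0.64384674  0.31943653  0.37460987]
 [ 0.24118797 -0.20966294  0.94755993 -1.5136941 ]
 [ 0.          0.          0.          1.        ]] ['color', 'K', 'view']
top [[466.0431471    0.         316.86243487]
 [  0.         466.0431471  209.59700146]
 [  0.           0.           1.        ]] [[-0.00424013 -0.99991469  0.01235458 -0.00852685]
 [ 0.98847125 -0.00232108  0.1513909  -0.62228091]
 [-0.15134931  0.01285406  0.98839676 -1.47238905]
 [ 0.          0.          0.          1.        ]] ['color', 'K', 'view']
```

View pics/side0.png

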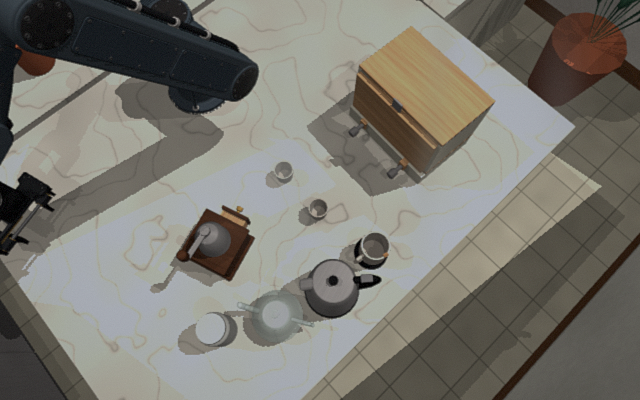

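View pics/top0.png

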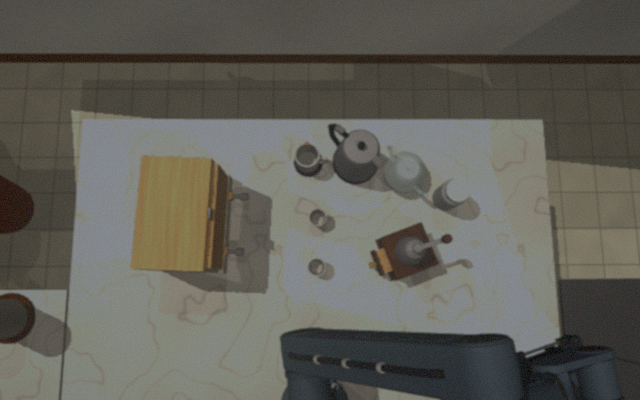

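The side view shows two cups near (283,172) and (318,209), the mug at (373,248), the mill at about (215,243) with its crank knob at (183,258), and the cabinet with its knobs near (353,130) and (393,172). In the top view the cups are at (320,218) and (317,267), the mill is at (405,250), and the drawer is open towards the left. I'll enlarge the crops to measure precisely.

```bash
cat > h.py <<'E'
import numpy as np, cv2
from rig import bot, viewer, telemetry
def cam(n):
    if n!="wrist":
        c=viewer.capture(n); return c["color"],c["K"],np.array(c["view"])
    s=telemetry.read_state(); c=viewer.capture(n)
    T=np.eye(4); T[:3,:3]=s["tcp_rot"]; T[:3,3]=s["position"]
    return c["color"],c["K"],np.linalg.inv(T@np.array(c["mount"]))
def ray(K,V,uv):
    d=np.array([(uv[0]-K[0,2])/K[0,0],-(uv[1]-K[1,2])/K[1,1],-1.]); R=V[:3,:3]
    return -R.T@V[:3,3], R.T@d
def onz(K,V,uv,z):
    o,d=ray(K,V,uv); return o+d*(z-o[2])/d[2]
def tri(obs):
    A=np.zeros((3,3));b=np.zeros(3);L=[ray(*o) for o in obs]
    for o,d in L:
        d=d/np.linalg.norm(d);P=np.eye(3)-np.outer(d,d);A+=P;b+=P@o
    p=np.linalg.solve(A,b)
    return p,[np.linalg.norm(np.cross(p-o,d/np.linalg.norm(d))) for o,d in L]
def proj(K,V,p):
    q=V[:3,:3]@np.asarray(p)+V[:3,3]; return np.array([K[0,0]*q[0]/-q[2]+K[0,2], K[1,1]*-q[1]/-q[2]+K[1,2]])
E
python3 - <<'E'
import cv2,numpy as np
def crop(f,x,y,w,h,s):
    im=cv2.imread(f)[y:y+h,x:x+w]; im=cv2.convertScaleAbs(im,alpha=1.3); return cv2.resize(im,None,fx=s,fy=s,interpolation=cv2.INTER_CUBIC)
a=crop("pics/top0.png",125,145,130,145,4); b=crop("pics/top0.png",300,200,70,145,4)
cv2.imwrite("pics/c1.png",np.hstack([a,b])[:600])
a=crop("pics/side0.png",340,20,160,170,3); b=crop("pics/side0.png",170,190,100,100,5)[:510]
b=cv2.copyMakeBorder(b,0,510-len(b),0,0,cv2.BORDER_CONSTANT)
cv2.imwrite("pics/c2.png",np.hstack([a,b])[:, :800])
E
```

```text
(no output)
```

View pics/c1.png

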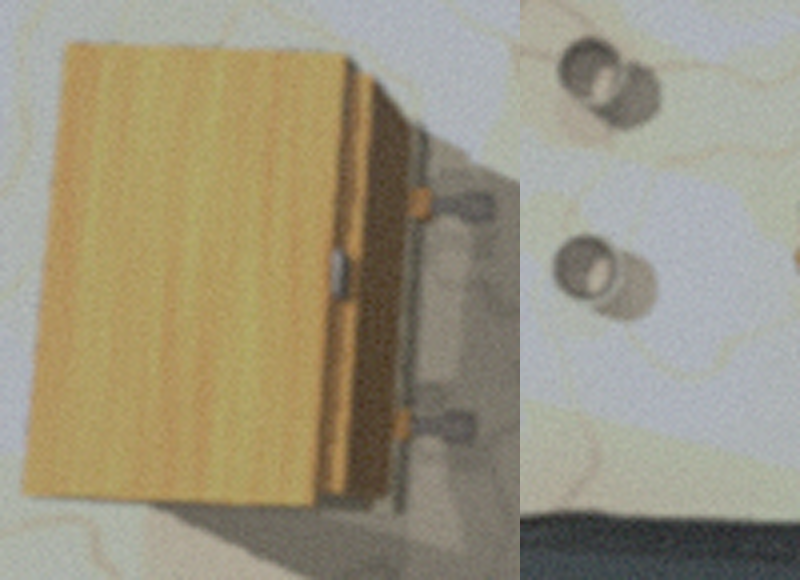

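View pics/c2.png

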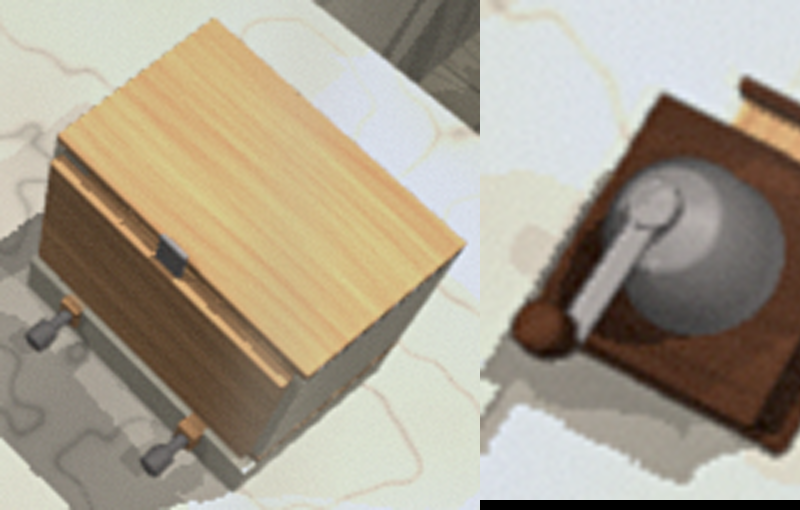

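```bash
python3 - <<'E'
from h import *
_,Kt,Vt=cam("top");_,Ks,Vs=cam("side"); np.set_printoptions(precision=4,suppress=True)
for n,t,s in [("knobHi",(243.7,196.7),(353.3+39,172.7)),("knobLo",(239.5,251.5),(353.3,130.7)),("pull",(210,213.2),(397.3,105)),("cknob",(447,238.5),(183,255.6)),("cupHi",(319,216.5),(318,208)),("cupLo",(316.5,266),(283.5,171))]:
    print(n,*tri([(Kt,Vt,t),(Ks,Vs,s)]))
c=[onz(Kt,Vt,u,.262) for u in [(142,155.7),(211.2,158.2),(204,270.7),(130.5,268.2)]]
print("top",c,[np.linalg.norm(c[i]-c[i-1]) for i in range(4)])
e=c[1]-c[2]; print("yaw of width",np.degrees(np.arctan2(e[1],e[0])))
c=[onz(Ks,Vs,((x)/3+340,y/3+20),.262) for x,y in [(465,243),(308,377),(60,135),(213,18)]]
print("side",c,[np.linalg.norm(c[i]-c[i-1]) for i in range(4)])
for t,s in [((316.5,266),0)]: pass
E
```

```text
knobHi [0.6674 0.2303 0.0398] [np.float64(0.0009332295853274946), np.float64(0.0009332295853276231)]
knobLo [0.4874 0.2395 0.0461] [np.float64(0.0010767074764858426), np.float64(0.001076707476485969)]
pull [0.5807 0.2908 0.2602] [np.float64(0.0007748288470411721), np.float64(0.0007748288470413474)]
cknob [ 0.5099 -0.3734  0.2411] [np.float64(0.0018769822832353292), np.float64(0.0018769822832352633)]
cupHi [ 0.5996 -0.0153  0.0554] [np.float64(0.0022933139458789706), np.float64(0.002293313945879028)]
cupLo [ 0.4399 -0.0083  0.0424] [np.float64(0.00046340599679503574), np.float64(0.00046340599679506507)]
top [array([0.745 , 0.4868, 0.262 ]), array([0.7375, 0.2912, 0.262 ]), array([0.4212, 0.3013, 0.262 ]), array([0.4288, 0.5015, 0.262 ])] [np.float64(0.3165329473418348), np.float64(0.19580124499530874), np.float64(0.3164476959717416), np.float64(0.20037067028194233)]
yaw of width -1.834613636292511
side [array([0.7486, 0.4877, 0.262 ]), array([0.7422, 0.2906, 0.262 ]), array([0.4263, 0.3051, 0.262 ]), array([0.4322, 0.5   , 0.262 ])] [np.float64(0.31664406029067105), np.float64(0.19716874826253136), np.float64(0.3162762981238057), np.float64(0.19497368674819607)]
```

```bash
R="0.549 -0.501 -0.18 0 0 -69.8 1"; python3 steer.py '0.1 -0.09 -0.1 0 0 -8 1;0.549 -0.501 -0.18 0 0 -69.8 1;0.549 -0.501 -0.18 0 0 -69.8 1;0.549 -0.501 -0.18 0 0 -69.8 1;0.549 -0.501 -0.18 0 0 -69.8 1;0.549 -0.501 -0.18 0 0 -69.8 1;0.549 -0.501 -0.18 0 0 -69.8 1;0.549 -0.501 -0.18 0 0 -69.8 1;0.549 -0.501 -0.18 0 0 -69.8 1;0.549 -0.501 -0.18 0 0 -69.8 1;0.549 -0.501 -0.18 0 0 -69.8 1;0.549 -0.501 -0.18 0 0 -69.8 1;0.549 -0.501 -0.18 0 0 -69.8 1;0.549 -0.501 -0.18 0 0 -69.8 1;0.549 -0.501 -0.18 0 0 -69.8 1;0.549 -0.501 -0.18 0 0 -69.8 1;0.549 -0.501 -0.18 0 0 -69.8 1;0.549 -0.501 -0.18 0 0 -69.8 1;0.549 -0.501 -0.18 0 0 -69.8 1'
cat >> h.py <<'E'
def delta(p,yaw_y=None):
    "shift in the tool's axes and rz to reach world p with the tool's y axis at world yaw_y (deg), tool down"
    s=telemetry.read_state(); R=s["tcp_rot"]; d=R.T@(np.asarray(p)-s["position"])
    r=None
    if yaw_y is not None:
        r=-((yaw_y-np.degrees(np.arctan2(R[1,1],R[0,1]))+180)%360-180)
    return d.round(4),r
E
python3 - <<'E'
from h import *
np.set_printoptions(precision=4,suppress=True)
c=viewer.capture("wrist"); print(c["mount"],c["K"])
img,K,V=cam("wrist"); np.savez("w1",K=K,V=V); cv2.imwrite("pics/w1.png",img[:,:,::-1])
img,_,_=cam("top"); cv2.imwrite("pics/top1.png",img[:,:,::-1])
print(telemetry.read_state()["tcp_rot"])
E
```

```text
time_s: 2.1
position: [0.5599, 0.0483, 0.4207]
tcp_rot: [[0.044, 0.999, -0.002], [0.999, -0.044, -0.0], [-0.0, -0.002, -1.0]]
force: [-1.4, -0.3, -0.3]
opening: 1.001
grasp_force: 0.0
[[-0.0007  0.953   0.303   0.0829]
 [ 1.      0.0011 -0.001   0.0007]
 [-0.0012  0.303  -0.953  -0.1431]
 [ 0.      0.      0.      1.    ]] [[276.6654   0.     312.0547]
 [  0.     276.6654 203.9   ]
 [  0.       0.       1.    ]]
[[ 0.0447  0.999  -0.0006]
 [ 0.999  -0.0447 -0.0001]
 [-0.0001 -0.0006 -1.    ]]
```

View pics/w1.png

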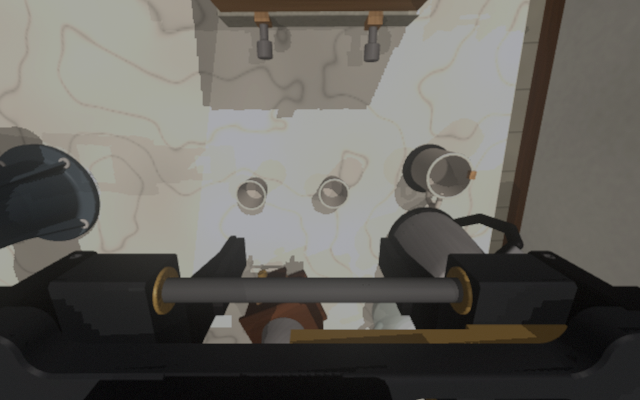

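View pics/top1.png

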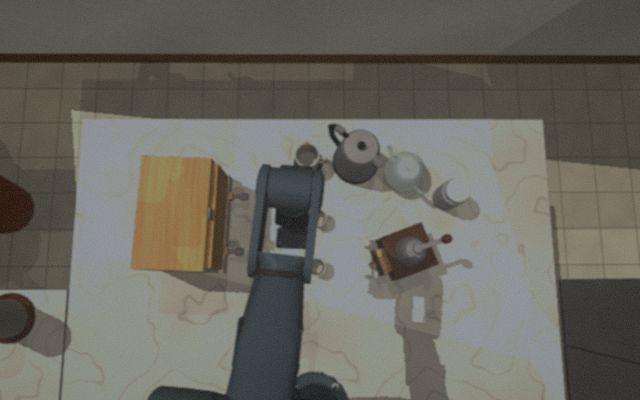

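The wrist view shows the two support knobs at about (264,48) and (372,50), with both cups upright at (252,193) and (332,193). The top view without the arm over it shows no third cup.

```bash
python3 - <<'E'
from h import *
np.set_printoptions(precision=4,suppress=True)
w=np.load("w1.npz");K,V=w["K"],w["V"]
im=cv2.imread("pics/w1.png")[:80,230:410]
g=cv2.cvtColor(im,cv2.COLOR_BGR2GRAY)
cv2.imwrite("pics/c3.png",cv2.resize(im,None,fx=4,fy=4,interpolation=cv2.INTER_CUBIC))
for u in [(264.5,48),(372.5,51)]: print(onz(K,V,u,.042))
for u in [(253,184),(333,184)]: print("cup rim",onz(K,V,u,.056))
E
```

```text
[0.4897 0.243  0.042 ]
[0.6709 0.2303 0.042 ]
cup rim [0.4479 0.0138 0.056 ]
cup rim [0.5984 0.007  0.056 ]
```

View pics/c3.png

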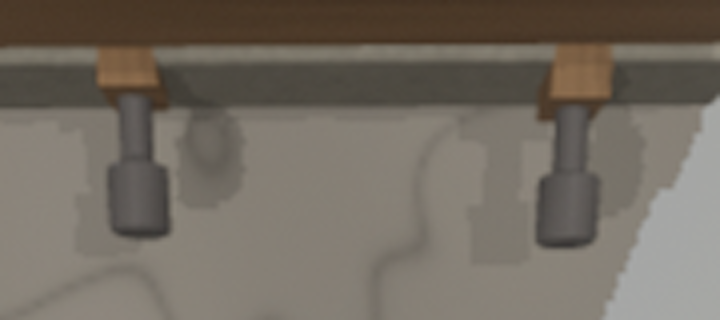

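```bash
python3 - <<'E'
from h import *
np.set_printoptions(precision=4,suppress=True)
w=np.load("w1.npz");K,V=w["K"],w["V"]
for L in [((138,163),(140,228)),((569,175),(566,240))]:
    p=[onz(K,V,(230+a/4,b/4),.053) for a,b in L]; print(p,(p[0]+p[1])/2)
# flap lower outer edge? wood/grey border at row 44/4; bars' ends
for u in [(127/4+230,88/4),(580/4+230,97/4)]: print("bar end top",onz(K,V,u,.059))
a=np.array([.4885,.2389]);b=np.array([.6685,.2303])
E
```

```text
[array([0.4923, 0.2511, 0.053 ]), array([0.4908, 0.2273, 0.053 ])] [0.4916 0.2392 0.053 ]
[array([0.668 , 0.2388, 0.053 ]), array([0.6673, 0.2149, 0.053 ])] [0.6677 0.2268 0.053 ]
bar end top [0.4913 0.276  0.059 ]
bar end top [0.6706 0.2648 0.059 ]
```

The bar ends sit 37 mm behind the knobs, as specified. Support b starts slightly pulled out. Next I'll grip the knob of support_a.

```bash
python3 steer.py '0.179 -0.079 0.2 0 0 0 1;0.179 -0.079 0.25 0 0 0 1;0.179 -0.079 0.25 0 0 0 1;0.179 -0.079 0.25 0 0 0 1;0.179 -0.079 0.25 0 0 0 1;0.179 -0.079 0.25 0 0 0 1;0.179 -0.079 0.25 0 0 0 1;0.179 -0.079 0.27 0 0 0 1;0.179 -0.079 0.29 0 0 0 1;0.179 -0.079 0.31 0 0 0 1;0.179 -0.079 0.33 0 0 0 1;0.179 -0.079 0.35 0 0 0 1;0.179 -0.079 0.365 0 0 0 1;0.179 -0.079 0.378 0 0 0 1;0.179 -0.079 0.378 0 0 0 1;0.179 -0.079 0.378 0 0 0 0;0.179 -0.079 0.378 0 0 0 0;0.179 -0.079 0.378 0 0 0 0;0.179 -0.079 0.378 0 0 0 0;0.179 -0.079 0.378 0 0 0 0'
```

```text
time_s: 4.25
position: [0.4896, 0.2316, 0.0437]
tcp_rot: [[0.043, 0.999, 0.001], [0.999, -0.043, 0.0], [0.0, 0.001, -1.0]]
force: [0.5, -0.3, 0.3]
opening: 0.632
grasp_force: 0.0
```

```bash
python3 steer.py '0 0 0 0 0 0 0;0 0 0 0 0 0 0;0 0 0 0 0 0 0;0 0 0 0 0 0 0;0 0 0 0 0 0 0;0 0 0 0 0 0 0' && python3 steer.py '-0.005 0 0 0 0 0 0;-0.015 0 0 0 0 0 0;-0.025 0 0 0 0 0 0;-0.035 0 0 0 0 0 0;-0.045 0 0 0 0 0 0;-0.055 0 0 0 0 0 0;-0.065 0 0 0 0 0 0;-0.075 0 0 0 0 0 0;-0.085 0 0 0 0 0 0;-0.095 0 0 0 0 0 0;-0.105 0 0 0 0 0 0;-0.115 0 0 0 0 0 0;-0.125 0 0 0 0 0 0;-0.132 0 0 0 0 0 0;-0.137 0 0 0 0 0 0;-0.139 0 0 0 0 0 0;-0.139 0 0 0 0 0 0;-0.139 0 0 0 0 0 0'
```

```text
time_s: 4.85
position: [0.4875, 0.2314, 0.0431]
tcp_rot: [[0.043, 0.999, -0.004], [0.999, -0.043, -0.001], [-0.001, -0.004, -1.0]]
force: [-4.9, 0.5, 3.4]
opening: 0.283
grasp_force: 30.0
time_s: 6.65
position: [0.4821, 0.0968, 0.0431]
tcp_rot: [[0.046, 0.999, -0.002], [0.999, -0.046, 0.006], [0.005, -0.002, -1.0]]
force: [-2.1, 23.8, 2.6]
opening: 0.282
grasp_force: 30.0
```

```bash
python3 steer.py '0.004 0 0 0 0 0 0;0.004 0 0 0 0 0 0.8;0.004 0 0 0 0 0 0.8;0.004 0 0 0 0 0 0.8;0.004 0 0 0 0 0 0.8;0.004 0 0 0 0 0 0.8;0.004 0 -0.04 0 0 0 0.8;0.004 0 -0.08 0 0 0 0.8;0.02 0.02 -0.09 0 0 0 0.8;0.134 0.18 -0.09 0 0 0 0.8;0.134 0.18 -0.09 0 0 0 0.8;0.134 0.18 -0.09 0 0 0 0.8;0.134 0.18 -0.09 0 0 0 0.8;0.134 0.18 -0.09 0 0 0 0.8;0.134 0.18 -0.07 0 0 0 0.8;0.134 0.18 -0.05 0 0 0 0.8;0.134 0.18 -0.03 0 0 0 0.8;0.134 0.18 -0.015 0 0 0 0.8;0.134 0.18 0 0 0 0 0.8;0.134 0.18 0 0 0 0 0'
python3 steer.py '0 0 0 0 0 0 0;0 0 0 0 0 0 0;0 0 0 0 0 0 0;0 0 0 0 0 0 0;0 0 0 0 0 0 0;0 0 0 0 0 0 0;0 0 0 0 0 0 0'
```

```text
time_s: 8.65
position: [0.6671, 0.2182, 0.0407]
tcp_rot: [[0.043, 0.999, -0.005], [0.999, -0.043, -0.001], [-0.001, -0.005, -1.0]]
force: [-0.5, -0.7, -0.5]
opening: 0.766
grasp_force: 0.0
time_s: 9.35
position: [0.6672, 0.219, 0.0436]
tcp_rot: [[0.043, 0.999, -0.004], [0.999, -0.043, -0.0], [-0.0, -0.004, -1.0]]
force: [-6.3, -0.0, 5.8]
opening: 0.285
grasp_force: 30.0
```

```bash
python3 steer.py '-0.005 0 0 0 0 0 0;-0.015 0 0 0 0 0 0;-0.025 0 0 0 0 0 0;-0.035 0 0 0 0 0 0;-0.045 0 0 0 0 0 0;-0.055 0 0 0 0 0 0;-0.065 0 0 0 0 0 0;-0.075 0 0 0 0 0 0;-0.085 0 0 0 0 0 0;-0.095 0 0 0 0 0 0;-0.105 0 0 0 0 0 0;-0.115 0 0 0 0 0 0;-0.122 0 0 0 0 0 0;-0.127 0 0 0 0 0 0;-0.131 0 0 0 0 0 0;-0.134 0 0 0 0 0 0;-0.134 0 0 0 0 0 0;-0.134 0 0 0 0 0 0'
```

```text
time_s: 11.15
position: [0.6619, 0.0892, 0.0435]
tcp_rot: [[0.044, 0.999, -0.002], [0.999, -0.044, 0.006], [0.006, -0.002, -1.0]]
force: [-2.8, 12.0, 3.9]
opening: 0.286
grasp_force: 30.0
```

```bash
python3 steer.py '-0.002 0 0 0 0 0 0;-0.004 0 0 0 0 0 0;-0.004 0 0 0 0 0 0'; python3 steer.py '0.006 0 0 0 0 0 0;0.006 0 0 0 0 0 0.8;0.006 0 0 0 0 0 0.8;0.006 0 0 0 0 0 0.8;0.006 0 0 0 0 0 0.8;0.006 0 0 0 0 0 0.8;0.006 0 -0.05 0 0 0 0.8;0.006 0 -0.1 0 0 0 0.8;-0.02 -0.02 -0.15 0 0 0 0.8;-0.04 -0.06 -0.2 0 0 0 0.8;-0.04 -0.085 -0.25 0 0 0 0.8;-0.04 -0.085 -0.3 0 0 0 0.8;-0.04 -0.085 -0.35 0 0 0 0.8;-0.04 -0.085 -0.35 0 0 0 0.8;-0.04 -0.085 -0.35 0 0 0 0.8'
python3 - <<'E'
from h import *
img,K,V=cam("wrist"); np.savez("w2",K=K,V=V); cv2.imwrite("pics/w2.png",img[:,:,::-1])
E
```

```text
time_s: 11.45
position: [0.6619, 0.089, 0.0435]
tcp_rot: [[0.046, 0.999, -0.001], [0.999, -0.046, 0.012], [0.012, -0.002, -1.0]]
force: [-2.2, 21.0, 4.0]
opening: 0.286
grasp_force: 30.0
time_s: 12.95
position: [0.5786, 0.044, 0.3993]
tcp_rot: [[0.043, 0.999, 0.012], [0.999, -0.043, -0.002], [-0.001, 0.012, -1.0]]
force: [1.1, -0.4, 0.0]
opening: 0.8
grasp_force: 0.0
```

View pics/w2.png

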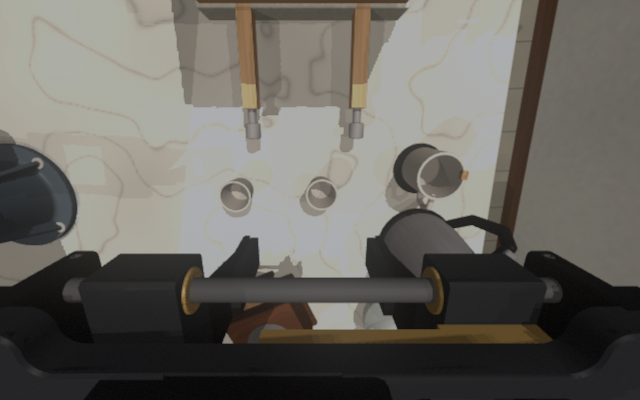

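Both supports are fully out, with the bar ends level at row 107 and the wrist force rising at the stop. Next is the flap pull.

```bash
python3 steer.py '0.241 -0.008 0 0 0 0 0.8;0.241 -0.008 0 0 0 0 0.8;0.241 -0.008 0 0 0 0 0.8;0.241 -0.008 0 0 0 0 0.8;0.241 -0.008 0 0 0 0 0.8;0.241 -0.008 0.02 0 0 0 0.8;0.241 -0.008 0.04 0 0 0 0.8;0.241 -0.008 0.06 0 0 0 0.8;0.241 -0.008 0.08 0 0 0 0.8;0.241 -0.008 0.1 0 0 0 0.8'
python3 - <<'E'
from h import *
np.set_printoptions(precision=4,suppress=True)
print(telemetry.read_state()["position"], delta((.581,.285,.274),-2.5))
img,K,V=cam("wrist"); np.savez("w3",K=K,V=V)
i2,Ks,Vs=cam("side")
P=proj(Ks,Vs,(.581,.285,.274)).astype(int); print(P)
c=i2[P[1]-50:P[1]+50,P[0]-50:P[0]+50,::-1]
cv2.imwrite("pics/w3.png",np.hstack([cv2.resize(img[:,120:520,::-1],(400,400)),cv2.resize(c,(400,400),interpolation=cv2.INTER_CUBIC)]))
E
```

```text
time_s: 14.0
position: [0.5777, 0.2853, 0.2897]
tcp_rot: [[0.043, 0.999, -0.005], [0.999, -0.043, -0.001], [-0.002, -0.004, -1.0]]
force: [-0.3, 0.1, 0.3]
opening: 0.802
grasp_force: 0.0
[0.5777 0.2853 0.2897] (array([-0.0001,  0.0034,  0.0156]), np.float64(0.04502077901560142))
[396 103]
```

View pics/w3.png

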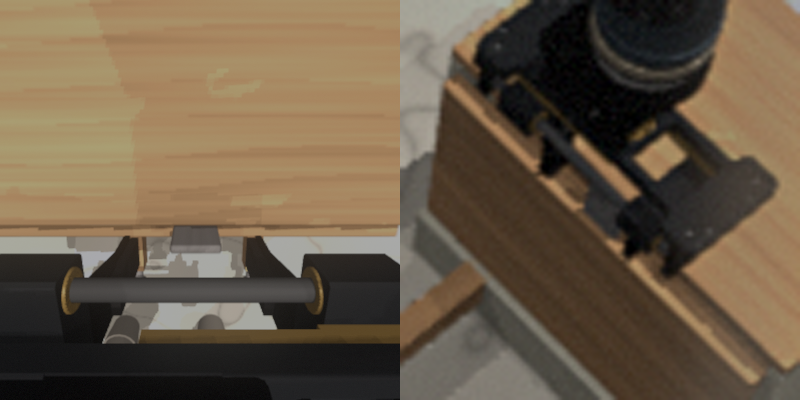

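```bash
python3 - <<'E'
from h import *
np.set_printoptions(precision=4,suppress=True)
w=np.load("w3.npz");K,V=w["K"],w["V"]
for u,z in [((316,227),.281),((316,250),.281),((316,227),.262),((316,236),.262)]: print(onz(K,V,u,z))
print(proj(K,V,(.5777,.2853,.2897)),proj(K,V,(.5777,.2853,.2707)))
E
```

```text
[0.5817 0.3054 0.281 ]
[0.5811 0.2904 0.281 ]
[0.5816 0.2976 0.262 ]
[0.5813 0.291  0.262 ]
[310.7022 264.9433] [310.9329 249.8804]
```

```bash
python3 steer.py '0.0015 0.0034 0.005 0 0 0 0.8;0.0015 0.0034 0.01 0 0 0 0.8;0.0015 0.0034 0.0155 0 0 0 0.8;0.0015 0.0034 0.0155 0 0 0 0;0.0015 0.0034 0.0155 0 0 0 0;0.0015 0.0034 0.0155 0 0 0 0;0.0015 0.0034 0.0155 0 0 0 0;0.0015 0.0034 0.0155 0 0 0 0;0.0015 0.0034 0.0155 0 0 0 0;0.0015 0.0034 0.0155 0 0 0 0;0.0015 0.0034 0.0155 0 0 0 0'
```

```text
time_s: 15.2
position: [0.5798, 0.2872, 0.2779]
tcp_rot: [[0.042, 0.999, -0.005], [0.999, -0.042, -0.0], [-0.001, -0.005, -1.0]]
force: [-4.6, 0.1, 2.9]
opening: 0.355
grasp_force: 30.0
```

```bash
python3 steer.py '-0.008 0 0.0005 0 0 0 0;-0.0156 0 0.0013 0 0 0 0;-0.0233 0 0.0024 0 0 0 0;-0.031 0 0.0038 0 0 0 0;-0.0386 0 0.0056 0 0 0 0;-0.0461 0 0.0075 0 0 0 0;-0.0536 0 0.0098 0 0 0 0;-0.0609 0 0.0124 0 0 0 0;-0.0682 0 0.0154 0 0 0 0;-0.0753 0 0.0185 0 0 0 0;-0.0823 0 0.022 0 0 0 0;-0.0891 0 0.0257 0 0 0 0;-0.0958 0 0.0297 0 0 0 0;-0.1024 0 0.034 0 0 0 0;-0.1087 0 0.0386 0 0 0 0;-0.1149 0 0.0434 0 0 0 0;-0.1209 0 0.0485 0 0 0 0;-0.1266 0 0.0537 0 0 0 0;-0.1322 0 0.0593 0 0 0 0;-0.1375 0 0.0648 0 0 0 0'
```

```text
time_s: 17.2
position: [0.5743, 0.149, 0.2126]
tcp_rot: [[0.043, 0.999, -0.005], [0.999, -0.043, -0.001], [-0.001, -0.005, -1.0]]
force: [-5.1, -2.1, 1.9]
opening: 0.358
grasp_force: 30.0
```

```bash
python3 steer.py '-0.005 0 0.006 0 0 0 0;-0.0099 0 0.0121 0 0 0 0;-0.0144 0 0.0185 0 0 0 0;-0.0188 0 0.025 0 0 0 0;-0.0229 0 0.0317 0 0 0 0;-0.0268 0 0.0384 0 0 0 0;-0.0303 0 0.0454 0 0 0 0;-0.0335 0 0.0524 0 0 0 0;-0.0365 0 0.0597 0 0 0 0;-0.0392 0 0.067 0 0 0 0;-0.0415 0 0.0745 0 0 0 0;-0.0436 0 0.082 0 0 0 0;-0.0454 0 0.0896 0 0 0 0;-0.0469 0 0.0972 0 0 0 0;-0.048 0 0.105 0 0 0 0;-0.0488 0 0.1127 0 0 0 0;-0.0494 0 0.119 0 0 0 0;-0.0496 0 0.124 0 0 0 0;-0.0496 0 0.129 0 0 0 0;-0.0496 0 0.133 0 0 0 0'
```

```text
time_s: 19.2
position: [0.5723, 0.0988, 0.0789]
tcp_rot: [[0.042, 0.999, -0.005], [0.999, -0.042, -0.002], [-0.002, -0.005, -1.0]]
force: [-3.9, -4.0, -1.2]
opening: 0.359
grasp_force: 30.0
```

```bash
python3 steer.py '0 0 0.002 0 0 0 0;0 0 0.004 0 0 0 0;0 0 0.006 0 0 0 0;0 0 0.006 0 0 0 0'
```

```text
time_s: 19.6
position: [0.5723, 0.099, 0.0728]
tcp_rot: [[0.042, 0.999, -0.005], [0.999, -0.042, -0.002], [-0.002, -0.005, -1.0]]
force: [-2.9, -3.9, -1.7]
opening: 0.359
grasp_force: 30.0
```

```bash
python3 steer.py '0 0 0.002 0 0 0 0;0 0 0.004 0 0 0 0;0 0 0.006 0 0 0 0;0 0 0.006 0 0 0 0'
```

```text
time_s: 20.0
position: [0.5724, 0.0991, 0.0709]
tcp_rot: [[0.041, 0.999, -0.004], [0.999, -0.041, -0.002], [-0.002, -0.004, -1.0]]
force: [-9.1, -4.6, 22.7]
opening: 0.359
grasp_force: 30.0
```

```bash
python3 steer.py '0 0 -0.004 0 0 0 0;0 0 -0.004 0 0 0 1;0 0 -0.004 0 0 0 1;0 0 -0.004 0 0 0 1;0 0 -0.004 0 0 0 1;0 0 -0.004 0 0 0 1;0 0 -0.02 0 0 0 1;0 0 -0.05 0 0 0 1;0 0 -0.1 0 0 0 1;0 0 -0.15 0 0 0 1;-0.05 0 -0.2 0 0 0 1;-0.1 0 -0.25 0 0 0 1;-0.14 0 -0.3 0 0 0 1;-0.14 0 -0.3 0 0 0 1;-0.14 0 -0.3 0 0 0 1'
python3 - <<'E'
from h import *
img,K,V=cam("wrist"); np.savez("w4",K=K,V=V); cv2.imwrite("pics/w4.png",img[:,:,::-1])
E
```

```text
time_s: 21.5
position: [0.5709, -0.0437, 0.3736]
tcp_rot: [[0.047, 0.999, 0.011], [0.999, -0.047, -0.005], [-0.004, 0.012, -1.0]]
force: [0.3, -0.4, -0.1]
opening: 0.998
grasp_force: 0.0
```

View pics/w4.png

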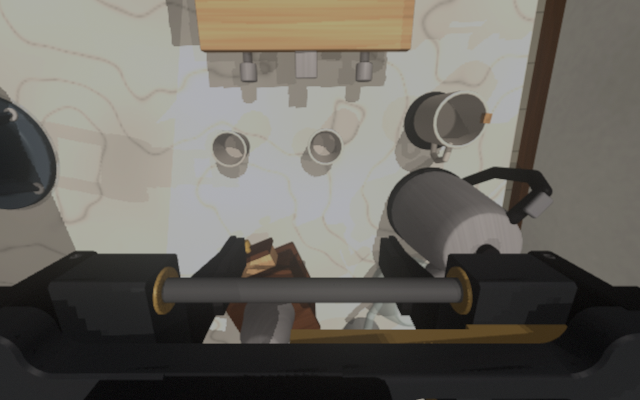

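The wrist view shows the flap level, with its edge at row 50, and the cups at about (230,149) and (325,147). I'll fit circles to the rims.

```bash
cat >> h.py <<'E'
def rims(img,K,V,guess,zr,pix=None):
    g=cv2.cvtColor(img,cv2.COLOR_RGB2GRAY) if img.ndim==3 else img
    out=[]
    for p in guess:
        u=proj(K,V,(p[0],p[1],zr)); r0=abs(proj(K,V,(p[0]+.03,p[1],zr))-u); r0=np.hypot(*r0)
        S=4;h=int(r0*2.2);x,y=int(u[0])-h,int(u[1])-h
        c=cv2.resize(g[max(y,0):y+2*h,max(x,0):x+2*h],None,fx=S,fy=S,interpolation=cv2.INTER_CUBIC)
        H=cv2.HoughCircles(cv2.GaussianBlur(c,(0,0),3),cv2.HOUGH_GRADIENT_ALT,1.5,20,param1=100,param2=.5,minRadius=int(r0*S*.8),maxRadius=int(r0*S*1.2))
        if H is None: out.append(None);continue
        out.append([(onz(K,V,(max(x,0)+a/S,max(y,0)+b/S),zr)[:2].round(4).tolist(),round(r/S/r0,2)) for a,b,r in H[0][:3]])
    return out
E
python3 - <<'E'
from h import *
for f in ["w1","w2","w4"]:
    w=np.load(f+".npz"); img=cv2.imread(f"pics/{f}.png")[:,:,::-1].copy()
    print(f,rims(img,w["K"],w["V"],[(.44,-.008),(.6,-.015)],.056))
w=np.load("w4.npz");K,V=w["K"],w["V"]; print(onz(K,V,(230.5,147),.056),onz(K,V,(325,146),.056)); 
for u in [(203,50),(412,50)]: print("flap edge",onz(K,V,u,.075))
print(onz(K,V,(306,66),.07))
E
```

```text
w1 [[([0.4394, -0.0069], np.float64(0.85))], [([0.6016, -0.0113], np.float64(0.9))]]
w2 [[([0.4412, -0.0043], np.float64(0.89))], [([0.6005, -0.0119], np.float64(0.83))]]
w4 [[([0.4404, -0.009], np.float64(0.96)), ([0.4404, -0.009], np.float64(0.85)), ([0.444, -0.0282], np.float64(0.89))], [([0.5995, -0.0108], np.float64(0.86))]]
[ 0.44432788 -0.00450163  0.056     ] [ 0.5987014  -0.01040433  0.056     ]
flap edge [0.42951487 0.13372354 0.075     ]
flap edge [0.72624111 0.1204514  0.075     ]
[0.57399482 0.10741564 0.07      ]
```

```bash
python3 steer.py '0.031 -0.1315 0.1 0 0 0 1;0.031 -0.1315 0.2 0 0 0 1;0.031 -0.1315 0.24 0 0 0 1;0.031 -0.1315 0.24 0 0 0 1;0.031 -0.1315 0.24 0 0 0 1;0.031 -0.1315 0.24 0 0 0 1;0.031 -0.1315 0.24 0 0 0 1'; python3 - <<'E'
from h import *
print(delta((.441,-.007,.041),-2.5))
i2,Ks,Vs=cam("side");print("side",rims(i2,Ks,Vs,[(.44,-.008),(.6,-.012)],.056))
E
```

```text
time_s: 22.25
position: [0.4318, -0.0005, 0.1241]
tcp_rot: [[0.042, 0.999, -0.014], [0.999, -0.042, 0.004], [0.004, -0.015, -1.0]]
force: [0.1, 0.8, -0.7]
opening: 1.002
grasp_force: 0.0
(array([-0.0064,  0.0106,  0.0829]), np.float64(0.11428657997004166))
side [None, [([0.6008, -0.0114], np.float64(0.91)), ([0.6003, -0.0538], np.float64(0.95))]]
```

```bash
python3 steer.py '0 0 0 0 0 0 1;0 0 0 0 0 0 1;0 0 0 0 0 0 1;0 0 0 0 0 0 1'; python3 - <<'E'
from h import *
print(delta((.441,-.007,.041),-2.5))
E
```

```text
time_s: 22.7
position: [0.4393, -0.0034, 0.1289]
tcp_rot: [[0.043, 0.999, 0.003], [0.999, -0.043, -0.001], [-0.001, 0.003, -1.0]]
force: [-0.3, 0.2, 0.5]
opening: 1.001
grasp_force: 0.0
(array([-0.0035,  0.0016,  0.0879]), np.float64(0.04461197126067873))
```

Settled. I'll lower, grip and lift the first cup.

```bash
python3 steer.py '-0.0035 0.0016 0.02 0 0 0 1;-0.0035 0.0016 0.04 0 0 0 1;-0.0035 0.0016 0.06 0 0 0 1;-0.0035 0.0016 0.075 0 0 0 1;-0.0035 0.0016 0.085 0 0 0 1;-0.0035 0.0016 0.0875 0 0 0 1;-0.0035 0.0016 0.0875 0 0 0 0;-0.0035 0.0016 0.0875 0 0 0 0;-0.0035 0.0016 0.0875 0 0 0 0;-0.0035 0.0016 0.0875 0 0 0 0;-0.0035 0.0016 0.0875 0 0 0 0;-0.0035 0.0016 0.0875 0 0 0 0;-0.0035 0.0016 0.0875 0 0 0 0'
```

```text
time_s: 24.0
position: [0.4396, -0.0066, 0.0408]
tcp_rot: [[0.043, 0.999, 0.0], [0.999, -0.043, -0.0], [-0.0, 0.0, -1.0]]
force: [-0.9, 0.0, 5.5]
opening: 0.644
grasp_force: 29.8
```

```bash
python3 steer.py '0 0 -0.02 0 0 0 0;0 0 -0.05 0 0 0 0;0 0 -0.08 0 0 0 0;0.02 0.006 -0.11 0 0 0 0;0.05 0.016 -0.12 0 0 0 0;0.08 0.026 -0.12 0 0 0 0;0.11 0.036 -0.12 0 0 0 0;0.14 0.045 -0.12 0 0 0 0;0.17 0.055 -0.12 0 0 0 0;0.195 0.063 -0.12 0 0 0 0;0.2055 0.066 -0.12 0 0 0 0;0.2055 0.066 -0.12 0 0 0 0;0.2055 0.066 -0.11 0 0 0 0;0.2055 0.066 -0.1 0 0 0 0;0.2055 0.066 -0.09 0 0 0 0;0.2055 0.066 -0.085 0 0 0 0;0.2055 0.066 -0.082 0 0 0 0;0.2055 0.066 -0.08 0 0 0 0;0.2055 0.066 -0.08 0 0 0 0;0.2055 0.066 -0.08 0 0 0 0'
```

```text
time_s: 26.0
position: [0.5146, 0.1959, 0.1207]
tcp_rot: [[0.043, 0.999, 0.001], [0.999, -0.043, 0.0], [0.0, 0.001, -1.0]]
force: [0.3, 0.3, -1.5]
opening: 0.645
grasp_force: 29.7
```

```bash
python3 steer.py '0 0 0.002 0 0 0 0;0 0 0.004 0 0 0 0;0 0 0.006 0 0 0 0;0 0 0.006 0 0 0 0'
```

```text
time_s: 26.4
position: [0.5146, 0.1959, 0.1157]
tcp_rot: [[0.043, 0.999, 0.001], [0.999, -0.043, -0.0], [0.0, 0.001, -1.0]]
force: [-1.8, -0.4, 7.7]
opening: 0.643
grasp_force: 30.3
```

```bash
python3 steer.py '0 0 0 0 0 0 0.8;0 0 0 0 0 0 1;0 0 0 0 0 0 1;0 0 0 0 0 0 1;0 0 0 0 0 0 1;0 0 -0.02 0 0 0 1;0 0 -0.05 0 0 0 1;0 0 -0.08 0 0 0 1;-0.05 0.02 -0.08 0 0 0 1;-0.095 0.04 -0.08 0 0 0 1;-0.14 0.06 -0.06 0 0 0 1;-0.18 0.08 -0.03 0 0 0 1;-0.2034 0.0946 -0.025 0 0 0 1;-0.2034 0.0946 -0.025 0 0 0 1;-0.2034 0.0946 -0.025 0 0 0 1;-0.2034 0.0946 -0.025 0 0 0 1;-0.2034 0.0946 -0.025 0 0 0 1'; python3 - <<'E'
from h import *
img,K,V=cam("wrist"); cv2.imwrite("pics/w5.png",img[:,:,::-1]); np.savez("w5",K=K,V=V)
i2,Ks,Vs=cam("side");print("side",rims(i2,Ks,Vs,[(.6,-.012),(.5146,.1959)],.056),rims(i2,Ks,Vs,[(.5146,.1959)],.131),rims(img,K,V,[(.6,-.012)],.056))
print(delta((.600,-.0115,.041),-2.5))
E
```

```text
time_s: 28.1
position: [0.5997, -0.01, 0.14]
tcp_rot: [[0.041, 0.999, 0.0], [0.999, -0.041, 0.0], [0.0, 0.0, -1.0]]
force: [-0.6, -0.1, 1.2]
opening: 0.997
grasp_force: 0.0
side [[([0.5994, -0.0531], np.float64(0.95))], [([0.4944, 0.2239], np.float64(1.06)), ([0.4944, 0.2239], np.float64(0.86))]] [[([0.5187, 0.1968], np.float64(0.95))]] [[([0.6001, -0.0107], np.float64(0.82)), ([0.6001, -0.0107], np.float64(0.91))]]
(array([-0.0014,  0.    ,  0.0991]), np.float64(0.15540575458379635))
```

View pics/w5.png

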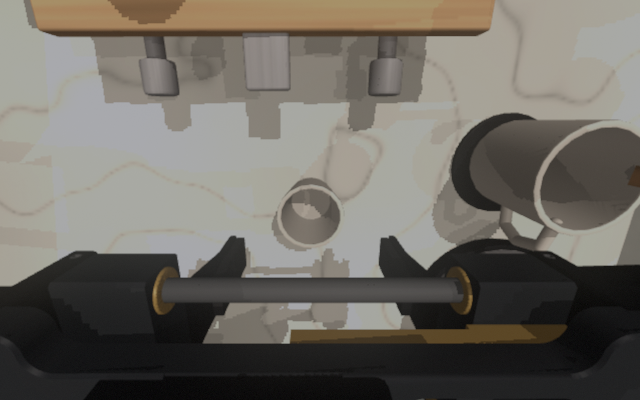

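The wrist view shows cup 2 centred between the fingers at (311,213), with the mug and kettle to its right. I'll check the gripper body's clearance to them.

```bash
python3 - <<'E'
from h import *
np.set_printoptions(precision=4,suppress=True)
_,Kt,Vt=cam("top");_,Ks,Vs=cam("side")
# top0: kettle lid, mug rim; side0 kettle lid, mug rim
print("kettle",onz(Kt,Vt,(361,145),.206),onz(Ks,Vs,(333,281),.206), tri([(Kt,Vt,(361,145)),(Ks,Vs,(333,281))]))
print("kettle w4", )
w=np.load("w4.npz");K,V=w["K"],w["V"]
print(onz(K,V,(487,246),.206))
for a in [(455,98)]: print("mug rim",onz(K,V,(463,119),.098))
print("mug",onz(Kt,Vt,(306,152),.098),onz(Ks,Vs,(376,246),.098))
E
```

```text
kettle [ 0.7926 -0.1411  0.206 ] [ 0.7972 -0.1436  0.206 ] (array([ 0.7962, -0.1423,  0.1942]), [np.float64(6.686808904823341e-05), np.float64(6.686808904812407e-05)])
kettle w4
[ 0.7892 -0.127   0.206 ]
mug rim [0.7985 0.0231 0.098 ]
mug [0.8017 0.0242 0.098 ] [0.7987 0.0207 0.098 ]
```

```bash
python3 steer.py '-0.001 0.0003 0.03 0 0 0 1;-0.001 0.0003 0.06 0 0 0 1;-0.001 0.0003 0.085 0 0 0 1;-0.001 0.0003 0.095 0 0 0 1;-0.001 0.0003 0.099 0 0 0 1;-0.001 0.0003 0.099 0 0 0 1;-0.001 0.0003 0.099 0 0 0 0;-0.001 0.0003 0.099 0 0 0 0;-0.001 0.0003 0.099 0 0 0 0;-0.001 0.0003 0.099 0 0 0 0;-0.001 0.0003 0.099 0 0 0 0;-0.001 0.0003 0.099 0 0 0 0;-0.001 0.0003 0.099 0 0 0 0'
```

```text
time_s: 29.6
position: [0.6, -0.0124, 0.0409]
tcp_rot: [[0.043, 0.999, -0.001], [0.999, -0.043, 0.0], [0.0, -0.001, -1.0]]
force: [-1.8, -0.2, 5.5]
opening: 0.65
grasp_force: 30.0
```

```bash
python3 steer.py '0 0 -0.02 0 0 0 0;0 0 -0.05 0 0 0 0;0 0 -0.08 0 0 0 0;0.02 0.005 -0.11 0 0 0 0;0.05 0.012 -0.12 0 0 0 0;0.08 0.018 -0.12 0 0 0 0;0.11 0.025 -0.12 0 0 0 0;0.14 0.032 -0.12 0 0 0 0;0.17 0.038 -0.12 0 0 0 0;0.195 0.043 -0.12 0 0 0 0;0.2067 0.046 -0.12 0 0 0 0;0.2067 0.046 -0.12 0 0 0 0;0.2067 0.046 -0.11 0 0 0 0;0.2067 0.046 -0.1 0 0 0 0;0.2067 0.046 -0.09 0 0 0 0;0.2067 0.046 -0.083 0 0 0 0;0.2067 0.046 -0.079 0 0 0 0;0.2067 0.046 -0.076 0 0 0 0;0.2067 0.046 -0.0745 0 0 0 0;0.2067 0.046 -0.0745 0 0 0 0'
```

```text
time_s: 31.6
position: [0.6553, 0.1918, 0.1159]
tcp_rot: [[0.042, 0.999, 0.0], [0.999, -0.042, -0.001], [-0.001, 0.0, -1.0]]
force: [-2.2, -0.9, 2.5]
opening: 0.65
grasp_force: 30.0
```

```bash
python3 steer.py '0 0 0 0 0 0 0.8;0 0 0 0 0 0 1;0 0 0 0 0 0 1;0 0 0 0 0 0 1;0 0 0 0 0 0 1;0 0 -0.02 0 0 0 1;0 0 -0.06 0 0 0 1;0 0 -0.11 0 0 0 1;-0.03 -0.01 -0.15 0 0 0 1;-0.35 -0.17 -0.3 0 0 0 1;-0.35 -0.17 -0.3 0 0 0 1;-0.35 -0.17 -0.3 0 0 0 1;-0.35 -0.17 -0.3 0 0 0 1;-0.35 -0.17 -0.3 0 0 0 1;-0.35 -0.17 -0.3 0 0 0 1;-0.35 -0.17 -0.3 0 0 0 1;-0.35 -0.17 -0.3 0 0 0 1;-0.35 -0.17 -0.3 0 0 0 1;-0.35 -0.17 -0.3 0 0 0 1;-0.35 -0.17 -0.3 0 0 0 1'; python3 - <<'E'
from h import *
img,K,V=cam("wrist"); np.savez("w6",K=K,V=V)
i2,_,_=cam("side"); i3,_,_=cam("top"); cv2.imwrite("pics/side6.png",i2[:,:,::-1]);cv2.imwrite("pics/top6.png",i3[:,:,::-1])
cv2.imwrite("pics/w6.png",img[:,:,::-1])
a=cv2.resize(i2[180:300,160:280,::-1],(400,400),interpolation=cv2.INTER_CUBIC)
b=cv2.resize(i3[200:320,340:460,::-1],(400,400),interpolation=cv2.INTER_CUBIC)
cv2.imwrite("pics/c6.png",np.hstack([a,b]))
E
```

```text
time_s: 33.6
position: [0.4705, -0.1493, 0.4142]
tcp_rot: [[0.042, 0.999, -0.001], [0.999, -0.042, 0.001], [0.001, -0.001, -1.0]]
force: [0.2, 0.0, -0.0]
opening: 1.001
grasp_force: 0.0
```

View pics/w6.png

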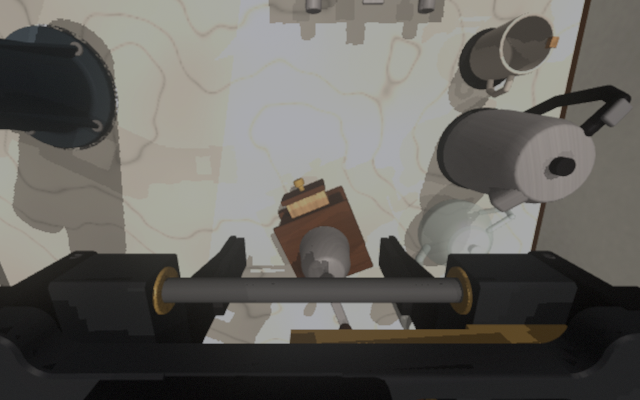

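View pics/c6.png

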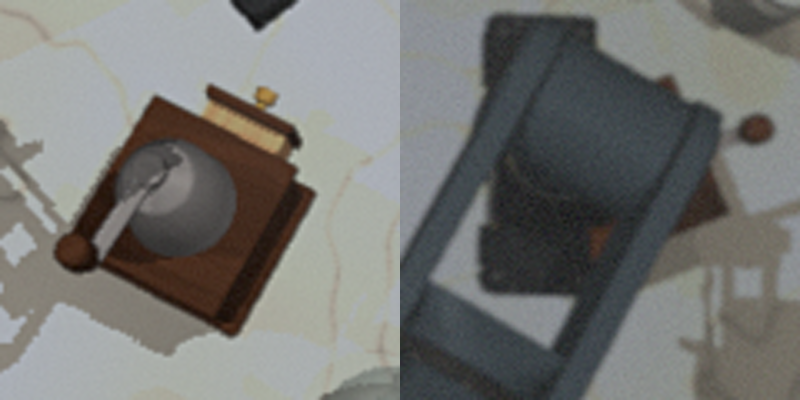

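```bash
python3 - <<'E'
from h import *
np.set_printoptions(precision=4,suppress=True)
w=np.load("w6.npz");K,V=w["K"],w["V"]
_,Ks,Vs=cam("side")
_,Kt,Vt=cam("top")
sc=lambda x,y:(160+.3*x,180+.3*y)
print("dknob",tri([(K,V,(298,184)),(Ks,Vs,sc(266,95))]),onz(K,V,(298,180),.05),onz(Ks,Vs,sc(266,95),.05))
P=[onz(K,V,u,.102) for u in [(274,228),(343,187),(372,262)]]
print(P,[np.linalg.norm(P[i]-P[i+1]) for i in (0,1)])
e=P[1]-P[0];print("edge yaw",np.degrees(np.arctan2(e[1],e[0])));e=P[2]-P[1];print("edge yaw",np.degrees(np.arctan2(e[1],e[0])))
Q=[onz(Ks,Vs,sc(*u),.102) for u in [(153,95),(314,190),(235,335)]];print("side",Q,[np.linalg.norm(Q[i]-Q[i+1]) for i in (0,1)])
e=Q[2]-Q[1];print("edge yaw",np.degrees(np.arctan2(e[1],e[0])))
print("cknob",tri([(Kt,Vt,(447,238.5)),(Ks,Vs,sc(78,250))]), onz(Kt,Vt,(447,238.5),.245),onz(Ks,Vs,sc(78,250),.245))
print("cknob6",onz(Kt,Vt,(340+.3*757,200+.3*128),.25))
# drawer front panel
D=[onz(K,V,u,.09) for u in [(281,213),(324,183)]];e=D[1]-D[0];print("drawer front yaw",np.degrees(np.arctan2(e[1],e[0])),D)
E
```

```text
dknob (array([ 0.4453, -0.1838,  0.0566]), [np.float64(0.002098282200426051), np.float64(0.002098282200425937)]) [ 0.4438 -0.1792  0.05  ] [ 0.4446 -0.1819  0.05  ]
[array([ 0.3994, -0.2527,  0.102 ]), array([ 0.5224, -0.183 ,  0.102 ]), array([ 0.5748, -0.3281,  0.102 ])] [np.float64(0.1414627681181293), np.float64(0.15427790341013092)]
edge yaw 29.52838345504444
edge yaw -70.17450966160575
side [array([ 0.398 , -0.2558,  0.102 ]), array([ 0.5535, -0.2087,  0.102 ]), array([ 0.6017, -0.3321,  0.102 ])] [np.float64(0.16252751987798844), np.float64(0.13246297324735704)]
edge yaw -68.68131321642227
cknob (array([ 0.5099, -0.3722,  0.2434]), [np.float64(0.002484493302569543), np.float64(0.002484493302569496)]) [ 0.5088 -0.3741  0.245 ] [ 0.5116 -0.3697  0.245 ]
cknob6 [ 0.5076 -0.7117  0.25  ]
drawer front yaw 33.35932201446734 [array([ 0.4123, -0.2292,  0.09  ]), array([ 0.4909, -0.1775,  0.09  ])]
```

```bash
python3 - <<'E'
from h import *
np.set_printoptions(precision=4,suppress=True)
_,Ks,Vs=cam("side"); _,Kt,Vt=cam("top")
hub=onz(Ks,Vs,(205,231),.217); print("hub side",hub)
k=np.array([.510,-.3725])
print("dist",np.linalg.norm(hub[:2]-k), "dir",np.degrees(np.arctan2(*(k-hub[:2])[::-1])))
d=np.array([.444,-.181]); e=hub[:2]-d; print("dknob->hub",np.linalg.norm(e),np.degrees(np.arctan2(e[1],e[0])))
t=cv2.imread("pics/top0.png"); hsv=cv2.cvtColor(t,cv2.COLOR_BGR2HSV).astype(int); H,S,Vv=cv2.split(hsv.astype(np.uint8))
def blob(m,near,n):
    c,l,s,ce=cv2.connectedComponentsWithStats(m.astype(np.uint8)); 
    for i in range(1,c):
        if s[i,4]>15 and np.hypot(*(ce[i]-near))<40: print(n,s[i],ce[i].round(1))
b=(S>110)&((H<15)|(H>172)); blob(b,(410,250),"brown")
sd=cv2.imread("pics/side6.png"); h2=cv2.cvtColor(sd,cv2.COLOR_BGR2HSV); H2,S2,V2=cv2.split(h2)
blob((S2<60)&(V2>60)&(V2<185)&(np.hypot(*np.meshgrid(np.arange(640)-212,np.arange(400)-240))<25),(212,240),"dome")
m=((S2>110)&((H2<15)|(H2>172))); m[:,195:]=0; blob(m,(183,255),"knob side")
m=b.copy(); m[:,:440]=0; blob(m,(447,238),"knob top")
dm=(S<70)&(Vv<150); dm[:,:385]=0;dm[:,440:]=0;dm[:225]=0;dm[272:]=0; blob(dm,(408,248),"dome top")
print("brass"); blob((S2>120)&(H2>15)&(H2<30),(240,209),"brass")
print([proj(Kt,Vt,(hub[0],hub[1],z)) for z in (.217,.15)])
E
```

```text
hub side [ 0.4899 -0.2955  0.217 ]
dist 0.07963642215559798 dir -75.35682036612118
dknob->hub 0.12329937730429805 -68.16065546928284
brown [386 250   8  11  20] [390.  253.8]
dome [188 219  12  19  48] [192.5 227.5]
dome [189 222  42  34 939] [211.4 238.6]
knob side [177 229  18  32 209] [185.8 248.2]
knob side [191 254   4   8  21] [193.  257.7]
dome top [385 225  30  12 190] [394.9 228.6]
dome top [ 394  225   46   47 1437] [420.2 249.1]
brass
brass [237 206   5   7  24] [238.7 209. ]
[array([417.1647, 246.0624]), array([412.1521, 247.7116])]
```

```bash
python3 steer.py '0.004 -0.039 0.05 0 0 -8 0;0.004 -0.039 0.1 0 0 -16 0;0.004 -0.039 0.15 0 0 -23.5 0;0.004 -0.039 0.2 0 0 -23.5 0;0.004 -0.039 0.25 0 0 -23.5 0;0.004 -0.039 0.29 0 0 -23.5 0;0.004 -0.039 0.32 0 0 -23.5 0;0.004 -0.039 0.34 0 0 -23.5 0;0.004 -0.039 0.354 0 0 -23.5 0;0.004 -0.039 0.354 0 0 -23.5 0;0.004 -0.039 0.354 0 0 -23.5 0;0.004 -0.039 0.354 0 0 -23.5 0'; python3 - <<'E'
from h import *
print(delta((.446,-.181,.06),21), delta((.490,-.2955,.06)))
i2,Ks,Vs=cam("side"); cv2.imwrite("pics/s7.png",i2[:,:,::-1])
E
```

```text
time_s: 35.15
position: [0.4324, -0.145, 0.0617]
tcp_rot: [[-0.359, 0.933, 0.002], [0.933, 0.359, -0.001], [-0.002, 0.001, -1.0]]
force: [0.1, -0.8, 0.6]
opening: 0.031
grasp_force: 0.0
(array([-0.0385, -0.0002,  0.0018]), np.float64(0.06289508114767273)) (array([-0.1612, -0.0003,  0.002 ]), None)
```

```bash
python3 steer.py '-0.008 0 0 0 0 0 0;-0.014 0 0 0 0 0 0;-0.018 0 0 0 0 0 0;-0.022 0 0 0 0 0 0;-0.026 0 0 0 0 0 0;-0.03 0 0 0 0 0 0;-0.034 0 0 0 0 0 0;-0.038 0 0 0 0 0 0;-0.042 0 0 0 0 0 0;-0.046 0 0 0 0 0 0;-0.05 0 0 0 0 0 0;-0.05 0 0 0 0 0 0'; python3 steer.py '-0.003 0 0 0 0 0 0;-0.006 0 0 0 0 0 0;-0.009 0 0 0 0 0 0;-0.012 0 0 0 0 0 0;-0.012 0 0 0 0 0 0'
```

```text
time_s: 36.4
position: [0.4503, -0.1922, 0.061]
tcp_rot: [[-0.359, 0.933, 0.001], [0.933, 0.359, -0.001], [-0.001, 0.001, -1.0]]
force: [0.1, 0.1, 0.4]
opening: 0.002
grasp_force: 0.0
time_s: 36.9
position: [0.4505, -0.195, 0.0608]
tcp_rot: [[-0.356, 0.934, -0.008], [0.934, 0.356, 0.013], [0.015, -0.003, -1.0]]
force: [3.5, 22.3, 10.1]
opening: 0.003
grasp_force: 9.4
```

```bash
python3 steer.py '0.01 0 0 0 0 0 0;0.03 0 0 0 0 0 0;0.06 0 0 0 0 0 0;0.06 0 -0.05 0 0 0 0;0.06 0 -0.1 0 0 0 0;0.06 0 -0.14 0 0 0 0;0.06 0 -0.14 0 0 0 0'; python3 - <<'E'
from h import *
i2,Ks,Vs=cam("side"); cv2.imwrite("pics/s8.png",i2[:,:,::-1]); iw,Kw,Vw=cam("wrist"); cv2.imwrite("pics/w8.png",iw[:,:,::-1]); np.savez("w8",K=Kw,V=Vw)
for f in ["side6","s8"]:
    h=cv2.cvtColor(cv2.imread(f"pics/{f}.png"),cv2.COLOR_BGR2HSV)[200:235,215:255]
    m=(h[...,0]>8)&(h[...,0]<25)&(h[...,1]>60)&(h[...,2]>130); b=(h[...,1]>120)&(h[...,0]>15)&(h[...,0]<30)
    ys,xs=np.nonzero(m); yb,xb=np.nonzero(b)
    print(f,m.sum(),xs.mean()+215,ys.mean()+200,"brass",b.sum(),xb.mean()+215,yb.mean()+200)
# expected brass pos: axis + L*(-.358,.934)
for L in (.123,.11,.098,.09): print(L,proj(Ks,Vs,(.490-.358*L,-.2955+.934*L,.05)).round(1))
E
```

```text
time_s: 37.6
position: [0.436, -0.1487, 0.206]
tcp_rot: [[-0.36, 0.933, 0.011], [0.933, 0.36, -0.008], [-0.011, 0.008, -1.0]]
force: [0.9, -0.2, 0.3]
opening: 0.0
grasp_force: 0.0
side6 160 233.46875 216.59375 brass 24 238.70833333333334 209.0
s8 8 235.375 218.375 brass 23 233.6086956521739 218.26086956521738
0.123 [240.4 208.5]
0.11 [238.3 212.4]
0.098 [236.2 215.9]
0.09 [234.9 218.2]
```

The drawer is home: the tan drawer sides are no longer visible and the brass knob moved about 34 mm. Now I'll move to the crank knob.

```bash
python3 steer.py '0 0 -0.05 0 0 0 0.7;0 0 -0.1 0 0 0 0.7;-0.05 -0.003 -0.14 0 0 0 0.7;-0.1 -0.006 -0.14 0 0 0 0.7;-0.145 -0.009 -0.14 0 0 0 0.7;-0.19 -0.0115 -0.14 0 0 0 0.7;-0.22 -0.0115 -0.14 0 0 0 0.7;-0.2354 -0.0115 -0.14 0 0 0 0.7;-0.2354 -0.0115 -0.14 0 0 0 0.7;-0.2354 -0.0115 -0.14 0 0 0 0.7;-0.2354 -0.0115 -0.14 0 0 0 0.7;-0.2354 -0.0115 -0.14 0 0 0 0.7'; python3 - <<'E'
from h import *
np.set_printoptions(precision=4,suppress=True)
print(delta((.510,-.3725,.243),21))
iw,K,V=cam("wrist"); cv2.imwrite("pics/w9.png",iw[:,:,::-1])
it,Kt,Vt=cam("top"); i2,Ks,Vs=cam("side")
p=proj(K,V,(.51,-.3725,.26)); print(p, proj(K,V,(.49,-.2955,.215)))
h=cv2.cvtColor(iw,cv2.COLOR_RGB2HSV); m=((h[...,1]>100)&((h[...,0]<14)|(h[...,0]>172))).astype(np.uint8)
c,l,s,ce=cv2.connectedComponentsWithStats(m)
for i in range(1,c):
    if s[i,4]>60: print(s[i],ce[i].round(1),onz(K,V,ce[i],.25))
E
```

```text
time_s: 38.9
position: [0.506, -0.369, 0.3408]
tcp_rot: [[-0.36, 0.933, -0.001], [0.933, 0.36, 0.001], [0.001, -0.0, -1.0]]
force: [0.6, -0.2, -0.1]
opening: 0.698
grasp_force: 0.0
(array([-0.0048,  0.0025,  0.0978]), np.float64(0.11251950858559212))
[314.3321 221.593 ] [323.7792 125.243 ]
[ 265   65  109  110 5406] [326. 104.] [ 0.4838 -0.2793  0.25  ]
[267 141   6  21  62] [269.1 152.1] [ 0.4536 -0.3316  0.25  ]
[289 169  21   5  68] [299.9 171.4] [ 0.4833 -0.3377  0.25  ]
[310 213  16  18  90] [317.9 222.6] [ 0.5149 -0.3759  0.25  ]
```

I'll use the last picture to check the crank knob before gripping it.

View pics/w9.png

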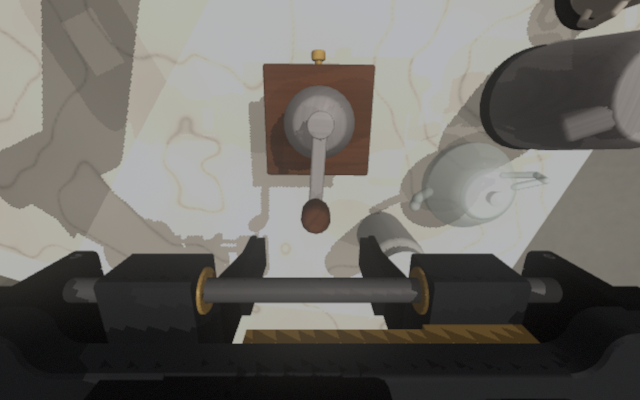

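The view shows the drawer shut, the mill square in the image, the hub at (320,124) and the knob at (316,216).

```bash
python3 - <<'E'
from h import *
np.set_printoptions(precision=4,suppress=True)
s=telemetry.read_state(); iw,K,V=cam("wrist")
k=onz(K,V,(316,216),.247);a=onz(K,V,(320,124.5),.217);print(k,a,np.linalg.norm((k-a)[:2]))
print(delta((k[0],k[1],.243),21), delta((a[0],a[1],.243)))
# mill box: corners at top z .102
P=[onz(K,V,u,.102) for u in [(265,66),(374,66),(369,174),(268,174)]];print(P,sum(P)/4)
E
```

```text
[ 0.5118 -0.3724  0.247 ] [ 0.4867 -0.2968  0.217 ] 0.07961361693070253
(array([-0.0044,  0.0042,  0.0984]), np.float64(0.08483136052754503)) (array([0.0752, 0.008 , 0.0983]), None)
[array([ 0.4009, -0.258 ,  0.102 ]), array([ 0.5282, -0.2089,  0.102 ]), array([ 0.5797, -0.3362,  0.102 ]), array([ 0.4475, -0.387 ,  0.102 ])] [ 0.4891 -0.2975  0.102 ]
```

```bash
python3 steer.py '-0.0044 0.0038 0.03 0 0 0 0.7;-0.0044 0.0038 0.06 0 0 0 0.7;-0.0044 0.0038 0.08 0 0 0 0.7;-0.0044 0.0038 0.092 0 0 0 0.7;-0.0044 0.0038 0.098 0 0 0 0.7;-0.0044 0.0038 0.098 0 0 0 0.7;-0.0044 0.0038 0.098 0 0 0 0;-0.0044 0.0038 0.098 0 0 0 0;-0.0044 0.0038 0.098 0 0 0 0;-0.0044 0.0038 0.098 0 0 0 0;-0.0044 0.0038 0.098 0 0 0 0;-0.0044 0.0038 0.098 0 0 0 0;-0.0044 0.0038 0.098 0 0 0 0;-0.0044 0.0038 0.098 0 0 0 0'; python3 -c "
from h import *
s=telemetry.read_state();print(s['position'],s['force'],np.array(s['position'])[:2]-[.4885,-.2965])"
```

```text
time_s: 40.5
position: [0.5113, -0.3732, 0.2432]
tcp_rot: [[-0.359, 0.933, -0.0], [0.933, 0.359, -0.0], [-0.0, -0.0, -1.0]]
force: [-0.9, -0.2, 2.2]
opening: 0.293
grasp_force: 30.0
[ 0.51125364 -0.3732364   0.24320203] [-0.9215045  -0.23693144  2.2142973 ] [ 0.02275364 -0.0767364 ]
```

```bash
python3 - <<'E'
import numpy as np
for k in range(3):
    a=np.radians(4.5+120*k+6*np.arange(0,21)); d=-.08*np.c_[np.cos(a)-np.cos(a[0]),np.sin(a)-np.sin(a[0])]
    print(";".join("%.4f %.4f"%tuple(x) for x in d[1:]))
E
```

```text
0.0011 -0.0083;0.0030 -0.0164;0.0058 -0.0243;0.0094 -0.0319;0.0138 -0.0390;0.0189 -0.0457;0.0247 -0.0518;0.0311 -0.0572;0.0380 -0.0619;0.0453 -0.0659;0.0530 -0.0691;0.0611 -0.0715;0.0693 -0.0730;0.0777 -0.0737;0.0860 -0.0735;0.0943 -0.0724;0.1025 -0.0704;0.1104 -0.0676;0.1179 -0.0640;0.1251 -0.0597
0.0066 0.0051;0.0127 0.0109;0.0182 0.0172;0.0229 0.0241;0.0269 0.0315;0.0301 0.0392;0.0325 0.0473;0.0340 0.0555;0.0347 0.0638;0.0344 0.0722;0.0333 0.0805;0.0314 0.0887;0.0286 0.0965;0.0250 0.1041;0.0206 0.1112;0.0155 0.1179;0.0098 0.1240;0.0034 0.1294;-0.0035 0.1341;-0.0109 0.1381
-0.0077 0.0032;-0.0158 0.0056;-0.0240 0.0071;-0.0323 0.0078;-0.0407 0.0075;-0.0490 0.0065;-0.0572 0.0045;-0.0651 0.0017;-0.0726 -0.0019;-0.0798 -0.0063;-0.0864 -0.0114;-0.0925 -0.0171;-0.0979 -0.0235;-0.1027 -0.0304;-0.1066 -0.0378;-0.1099 -0.0455;-0.1122 -0.0535;-0.1138 -0.0618;-0.1144 -0.0701;-0.1142 -0.0785
```

```bash
python3 steer.py '0.0011 -0.0083 0 0 0 0 0;0.003 -0.0164 0 0 0 0 0;0.0058 -0.0243 0 0 0 0 0;0.0094 -0.0319 0 0 0 0 0;0.0138 -0.039 0 0 0 0 0;0.0189 -0.0457 0 0 0 0 0;0.0247 -0.0518 0 0 0 0 0;0.0311 -0.0572 0 0 0 0 0;0.038 -0.0619 0 0 0 0 0;0.0453 -0.0659 0 0 0 0 0;0.053 -0.0691 0 0 0 0 0;0.0611 -0.0715 0 0 0 0 0;0.0693 -0.073 0 0 0 0 0;0.0777 -0.0737 0 0 0 0 0;0.086 -0.0735 0 0 0 0 0;0.0943 -0.0724 0 0 0 0 0;0.1025 -0.0704 0 0 0 0 0;0.1104 -0.0676 0 0 0 0 0;0.1179 -0.064 0 0 0 0 0;0.1251 -0.0597 0 0 0 0 0'; cat >> h.py <<'E'
def crank():
    s=telemetry.read_state(); r=np.array(s["position"])[:2]-[.4885,-.2965]; R=s["tcp_rot"]; x=np.array([-.359,.933]);y=np.array([.933,.359])
    print("phi",np.degrees(np.arctan2(-r@y,-r@x))%360,"r",np.hypot(*r),"F radial",s["force"][:2]@r/np.hypot(*r),"t",s["time_s"])
E
python3 -c "
from h import *
crank()"
```

```text
time_s: 42.5
position: [0.4082, -0.2802, 0.2433]
tcp_rot: [[-0.36, 0.933, -0.004], [0.933, 0.36, -0.006], [-0.004, -0.006, -1.0]]
force: [-3.2, -6.0, 0.6]
opening: 0.296
grasp_force: 30.0
phi 122.52387211584441 r 0.08191952504003489 F radial 1.9134853012809643 t 42.5
```

```bash
python3 steer.py '0.0066 0.0051 0 0 0 0 0;0.0127 0.0109 0 0 0 0 0;0.0182 0.0172 0 0 0 0 0;0.0229 0.0241 0 0 0 0 0;0.0269 0.0315 0 0 0 0 0;0.0301 0.0392 0 0 0 0 0;0.0325 0.0473 0 0 0 0 0;0.034 0.0555 0 0 0 0 0;0.0347 0.0638 0 0 0 0 0;0.0344 0.0722 0 0 0 0 0;0.0333 0.0805 0 0 0 0 0;0.0314 0.0887 0 0 0 0 0;0.0286 0.0965 0 0 0 0 0;0.025 0.1041 0 0 0 0 0;0.0206 0.1112 0 0 0 0 0;0.0155 0.1179 0 0 0 0 0;0.0098 0.124 0 0 0 0 0;0.0034 0.1294 0 0 0 0 0;-0.0035 0.1341 0 0 0 0 0;-0.0109 0.1381 0 0 0 0 0'; python3 -c "
from h import *
crank()"
```

```text
time_s: 44.5
position: [0.5432, -0.2404, 0.2431]
tcp_rot: [[-0.36, 0.933, -0.003], [0.933, 0.36, -0.004], [-0.002, -0.004, -1.0]]
force: [-6.1, -8.0, 4.6]
opening: 0.296
grasp_force: 30.0
phi 245.3281332315869 r 0.07835140786427892 F radial -10.032356388243329 t 44.5
```

```bash
python3 steer.py '-0.0077 0.0032 0 0 0 0 0;-0.0158 0.0056 0 0 0 0 0;-0.024 0.0071 0 0 0 0 0;-0.0323 0.0078 0 0 0 0 0;-0.0407 0.0075 0 0 0 0 0;-0.049 0.0065 0 0 0 0 0;-0.0572 0.0045 0 0 0 0 0;-0.0651 0.0017 0 0 0 0 0;-0.0726 -0.0019 0 0 0 0 0;-0.0798 -0.0063 0 0 0 0 0;-0.0864 -0.0114 0 0 0 0 0;-0.0925 -0.0171 0 0 0 0 0;-0.0979 -0.0235 0 0 0 0 0;-0.1027 -0.0304 0 0 0 0 0;-0.1066 -0.0378 0 0 0 0 0;-0.1099 -0.0455 0 0 0 0 0;-0.1122 -0.0535 0 0 0 0 0;-0.1138 -0.0618 0 0 0 0 0;-0.1144 -0.0701 0 0 0 0 0;-0.1142 -0.0785 0 0 0 0 0'; python3 -c "
from h import *
crank()"
```

```text
time_s: 46.5
position: [0.5119, -0.373, 0.2431]
tcp_rot: [[-0.359, 0.933, 0.002], [0.933, 0.359, 0.0], [-0.001, 0.002, -1.0]]
force: [2.3, 1.1, 4.0]
opening: 0.293
grasp_force: 30.0
phi 4.0759924132836245 r 0.08002403196173219 F radial -0.3872421794835776 t 46.5
```

The first turn went cleanly at 6.0 s with small forces. Second turn:

```bash
python3 steer.py '0.0011 -0.0083 0 0 0 0 0;0.003 -0.0164 0 0 0 0 0;0.0058 -0.0243 0 0 0 0 0;0.0094 -0.0319 0 0 0 0 0;0.0138 -0.039 0 0 0 0 0;0.0189 -0.0457 0 0 0 0 0;0.0247 -0.0518 0 0 0 0 0;0.0311 -0.0572 0 0 0 0 0;0.038 -0.0619 0 0 0 0 0;0.0453 -0.0659 0 0 0 0 0;0.053 -0.0691 0 0 0 0 0;0.0611 -0.0715 0 0 0 0 0;0.0693 -0.073 0 0 0 0 0;0.0777 -0.0737 0 0 0 0 0;0.086 -0.0735 0 0 0 0 0;0.0943 -0.0724 0 0 0 0 0;0.1025 -0.0704 0 0 0 0 0;0.1104 -0.0676 0 0 0 0 0;0.1179 -0.064 0 0 0 0 0;0.1251 -0.0597 0 0 0 0 0' | grep -E "force|opening"
python3 -c "
from h import *
crank()"
python3 steer.py '0.0066 0.0051 0 0 0 0 0;0.0127 0.0109 0 0 0 0 0;0.0182 0.0172 0 0 0 0 0;0.0229 0.0241 0 0 0 0 0;0.0269 0.0315 0 0 0 0 0;0.0301 0.0392 0 0 0 0 0;0.0325 0.0473 0 0 0 0 0;0.034 0.0555 0 0 0 0 0;0.0347 0.0638 0 0 0 0 0;0.0344 0.0722 0 0 0 0 0;0.0333 0.0805 0 0 0 0 0;0.0314 0.0887 0 0 0 0 0;0.0286 0.0965 0 0 0 0 0;0.025 0.1041 0 0 0 0 0;0.0206 0.1112 0 0 0 0 0;0.0155 0.1179 0 0 0 0 0;0.0098 0.124 0 0 0 0 0;0.0034 0.1294 0 0 0 0 0;-0.0035 0.1341 0 0 0 0 0;-0.0109 0.1381 0 0 0 0 0' | grep -E "force|opening"
python3 steer.py '-0.0077 0.0032 0 0 0 0 0;-0.0158 0.0056 0 0 0 0 0;-0.024 0.0071 0 0 0 0 0;-0.0323 0.0078 0 0 0 0 0;-0.0407 0.0075 0 0 0 0 0;-0.049 0.0065 0 0 0 0 0;-0.0572 0.0045 0 0 0 0 0;-0.0651 0.0017 0 0 0 0 0;-0.0726 -0.0019 0 0 0 0 0;-0.0798 -0.0063 0 0 0 0 0;-0.0864 -0.0114 0 0 0 0 0;-0.0925 -0.0171 0 0 0 0 0;-0.0979 -0.0235 0 0 0 0 0;-0.1027 -0.0304 0 0 0 0 0;-0.1066 -0.0378 0 0 0 0 0;-0.1099 -0.0455 0 0 0 0 0;-0.1122 -0.0535 0 0 0 0 0;-0.1138 -0.0618 0 0 0 0 0;-0.1144 -0.0701 0 0 0 0 0;-0.1142 -0.0785 0 0 0 0 0' | grep -E "force|opening"; python3 -c "
from h import *
crank()"
```

```text
force: [-2.2, -6.1, 3.8]
opening: 0.295
grasp_force: 30.0
phi 122.474992209134 r 0.08196778034972749 F radial 0.9747884967368706 t 48.5
force: [-0.4, -4.0, 5.2]
opening: 0.296
grasp_force: 30.0
force: [3.3, 0.3, 5.2]
opening: 0.296
grasp_force: 30.0
phi 4.5290314054822804 r 0.080012973566181 F radial 0.6114449908638617 t 52.5
```

Third turn:

```bash
python3 steer.py '0.0011 -0.0083 0 0 0 0 0;0.003 -0.0164 0 0 0 0 0;0.0058 -0.0243 0 0 0 0 0;0.0094 -0.0319 0 0 0 0 0;0.0138 -0.039 0 0 0 0 0;0.0189 -0.0457 0 0 0 0 0;0.0247 -0.0518 0 0 0 0 0;0.0311 -0.0572 0 0 0 0 0;0.038 -0.0619 0 0 0 0 0;0.0453 -0.0659 0 0 0 0 0;0.053 -0.0691 0 0 0 0 0;0.0611 -0.0715 0 0 0 0 0;0.0693 -0.073 0 0 0 0 0;0.0777 -0.0737 0 0 0 0 0;0.086 -0.0735 0 0 0 0 0;0.0943 -0.0724 0 0 0 0 0;0.1025 -0.0704 0 0 0 0 0;0.1104 -0.0676 0 0 0 0 0;0.1179 -0.064 0 0 0 0 0;0.1251 -0.0597 0 0 0 0 0' | grep -E "force|opening"
python3 steer.py '0.0066 0.0051 0 0 0 0 0;0.0127 0.0109 0 0 0 0 0;0.0182 0.0172 0 0 0 0 0;0.0229 0.0241 0 0 0 0 0;0.0269 0.0315 0 0 0 0 0;0.0301 0.0392 0 0 0 0 0;0.0325 0.0473 0 0 0 0 0;0.034 0.0555 0 0 0 0 0;0.0347 0.0638 0 0 0 0 0;0.0344 0.0722 0 0 0 0 0;0.0333 0.0805 0 0 0 0 0;0.0314 0.0887 0 0 0 0 0;0.0286 0.0965 0 0 0 0 0;0.025 0.1041 0 0 0 0 0;0.0206 0.1112 0 0 0 0 0;0.0155 0.1179 0 0 0 0 0;0.0098 0.124 0 0 0 0 0;0.0034 0.1294 0 0 0 0 0;-0.0035 0.1341 0 0 0 0 0;-0.0109 0.1381 0 0 0 0 0' | grep -E "force|opening"
python3 steer.py '-0.0077 0.0032 0 0 0 0 0;-0.0158 0.0056 0 0 0 0 0;-0.024 0.0071 0 0 0 0 0;-0.0323 0.0078 0 0 0 0 0;-0.0407 0.0075 0 0 0 0 0;-0.049 0.0065 0 0 0 0 0;-0.0572 0.0045 0 0 0 0 0;-0.0651 0.0017 0 0 0 0 0;-0.0726 -0.0019 0 0 0 0 0;-0.0798 -0.0063 0 0 0 0 0;-0.0864 -0.0114 0 0 0 0 0;-0.0925 -0.0171 0 0 0 0 0;-0.0979 -0.0235 0 0 0 0 0;-0.1027 -0.0304 0 0 0 0 0;-0.1066 -0.0378 0 0 0 0 0;-0.1099 -0.0455 0 0 0 0 0;-0.1122 -0.0535 0 0 0 0 0;-0.1138 -0.0618 0 0 0 0 0;-0.1144 -0.0701 0 0 0 0 0;-0.1142 -0.0785 0 0 0 0 0' | grep -E "force|opening"; python3 -c "
from h import *
crank()"
```

```text
force: [-3.4, -7.6, 5.2]
opening: 0.292
grasp_force: 30.0
force: [-0.1, -1.5, 5.5]
opening: 0.296
grasp_force: 30.0
force: [2.8, -0.9, 4.5]
opening: 0.293
grasp_force: 30.0
phi 5.221384112697958 r 0.08002260372177043 F radial 1.5843453453019487 t 58.5
```

Fourth turn, with a few degrees extra to finish:

```bash
python3 steer.py '0.0011 -0.0083 0 0 0 0 0;0.003 -0.0164 0 0 0 0 0;0.0058 -0.0243 0 0 0 0 0;0.0094 -0.0319 0 0 0 0 0;0.0138 -0.039 0 0 0 0 0;0.0189 -0.0457 0 0 0 0 0;0.0247 -0.0518 0 0 0 0 0;0.0311 -0.0572 0 0 0 0 0;0.038 -0.0619 0 0 0 0 0;0.0453 -0.0659 0 0 0 0 0;0.053 -0.0691 0 0 0 0 0;0.0611 -0.0715 0 0 0 0 0;0.0693 -0.073 0 0 0 0 0;0.0777 -0.0737 0 0 0 0 0;0.086 -0.0735 0 0 0 0 0;0.0943 -0.0724 0 0 0 0 0;0.1025 -0.0704 0 0 0 0 0;0.1104 -0.0676 0 0 0 0 0;0.1179 -0.064 0 0 0 0 0;0.1251 -0.0597 0 0 0 0 0' | grep -E "force|opening"
python3 steer.py '0.0066 0.0051 0 0 0 0 0;0.0127 0.0109 0 0 0 0 0;0.0182 0.0172 0 0 0 0 0;0.0229 0.0241 0 0 0 0 0;0.0269 0.0315 0 0 0 0 0;0.0301 0.0392 0 0 0 0 0;0.0325 0.0473 0 0 0 0 0;0.034 0.0555 0 0 0 0 0;0.0347 0.0638 0 0 0 0 0;0.0344 0.0722 0 0 0 0 0;0.0333 0.0805 0 0 0 0 0;0.0314 0.0887 0 0 0 0 0;0.0286 0.0965 0 0 0 0 0;0.025 0.1041 0 0 0 0 0;0.0206 0.1112 0 0 0 0 0;0.0155 0.1179 0 0 0 0 0;0.0098 0.124 0 0 0 0 0;0.0034 0.1294 0 0 0 0 0;-0.0035 0.1341 0 0 0 0 0;-0.0109 0.1381 0 0 0 0 0' | grep -E "force|opening"
python3 steer.py '-0.0077 0.0032 0 0 0 0 0;-0.0158 0.0056 0 0 0 0 0;-0.024 0.0071 0 0 0 0 0;-0.0323 0.0078 0 0 0 0 0;-0.0407 0.0075 0 0 0 0 0;-0.049 0.0065 0 0 0 0 0;-0.0572 0.0045 0 0 0 0 0;-0.0651 0.0017 0 0 0 0 0;-0.0726 -0.0019 0 0 0 0 0;-0.0798 -0.0063 0 0 0 0 0;-0.0864 -0.0114 0 0 0 0 0;-0.0925 -0.0171 0 0 0 0 0;-0.0979 -0.0235 0 0 0 0 0;-0.1027 -0.0304 0 0 0 0 0;-0.1066 -0.0378 0 0 0 0 0;-0.1099 -0.0455 0 0 0 0 0;-0.1122 -0.0535 0 0 0 0 0;-0.1138 -0.0618 0 0 0 0 0;-0.1144 -0.0701 0 0 0 0 0;-0.1142 -0.0785 0 0 0 0 0' | grep -E "force|opening"
python3 steer.py '0.0003 -0.004 0 0 0 0 0;0.0005 -0.006 0 0 0 0 0;0.0006 -0.007 0 0 0 0 0;0.0006 -0.007 0 0 0 0 0'; python3 -c "
from h import *
crank()"
```

```text
force: [-2.0, -7.0, 5.7]
opening: 0.295
grasp_force: 30.0
force: [-0.5, -2.1, 5.1]
opening: 0.294
grasp_force: 30.0
force: [3.2, -1.1, 4.7]
opening: 0.294
grasp_force: 30.0
time_s: 64.9
position: [0.5037, -0.3752, 0.2431]
tcp_rot: [[-0.359, 0.933, -0.001], [0.933, 0.359, -0.0], [0.0, -0.001, -1.0]]
force: [3.5, -1.3, 4.8]
opening: 0.29
grasp_force: 30.0
phi 10.136044617364057 r 0.08018979506774344 F radial 1.9417755972806703 t 64.9
```

```bash
python3 steer.py '0.0006 0 0 0 0 0 0.4;0.0006 0 0 0 0 0 0.7;0.0006 0 0 0 0 0 0.7;0.0006 0 0 0 0 0 0.7;0.0006 0 0 0 0 0 0.7;0 0 -0.02 0 0 0 0.7;0 0 -0.06 0 0 0 0.7;0 0 -0.1 0 0 0 0.7;0 0 -0.12 0 0 0 0.7;-0.02 -0.17 -0.12 0 0 0 0.7;-0.02 -0.17 -0.12 0 0 0 0.7;-0.02 -0.17 -0.12 0 0 0 0.7;-0.02 -0.17 -0.12 0 0 0 0.7;-0.02 -0.17 -0.12 0 0 0 0.7;-0.02 -0.17 -0.12 0 0 0 0.7'; python3 - <<'E'
from h import *
i2,Ks,Vs=cam("side");i3,Kt,Vt=cam("top")
cv2.imwrite("pics/sF.png",i2[:,:,::-1]);cv2.imwrite("pics/tF.png",i3[:,:,::-1])
g=[(.5146,.1959),(.6553,.1918)]
print(rims(i2,Ks,Vs,g,.131),rims(i3,Kt,Vt,g,.131))
for nm,im,K,V,f in [("side",i2,Ks,Vs,"side0"),("top",i3,Kt,Vt,"top0")]:
    d=cv2.absdiff(im,cv2.imread(f"pics/{f}.png")[:,:,::-1]).max(2)
    c,l,s,ce=cv2.connectedComponentsWithStats((cv2.GaussianBlur(d,(0,0),1.5)>22).astype(np.uint8))
    for i in range(1,c):
        if s[i,4]>40: print(nm,s[i],onz(K,V,ce[i],.03).round(2)[:2])
    # hub and crank knob now
    k=proj(K,V,(.5037,-.3752,.241));h=cv2.cvtColor(im,cv2.COLOR_RGB2HSV);y,x=int(k[1]),int(k[0]);print(nm,"knob px hsv",h[y,x])
E
```

```text
time_s: 66.4
position: [0.3526, -0.4549, 0.3629]
tcp_rot: [[-0.358, 0.934, 0.0], [0.934, 0.358, 0.001], [0.001, 0.001, -1.0]]
force: [0.8, -0.3, 0.3]
opening: 0.701
grasp_force: 0.0
[[([0.5188, 0.1952], np.float64(0.95))], [([0.6529, 0.1405], np.float64(0.93)), ([0.656, 0.1956], np.float64(0.86)), ([0.656, 0.1956], np.float64(1.05))]] [[([0.5129, 0.1929], np.float64(0.89))], None]
side [  0   0  20  11 119] [-0.7  -0.29]
side [    0     0   223   264 24174] [-0.19 -0.38]
side [ 177    0   95  104 4890] [-0.05  0.18]
side [152  14  30  16 199] [-0.25  0.07]
side [176  60  19   6  46] [-0.08  0.01]
side [ 354   72   82   78 1238] [0.5  0.39]
side [110  93  13  14 121] [-0.12 -0.24]
side [202 105  34  28 579] [ 0.16 -0.03]
side [ 303  104  118  115 7172] [0.57 0.19]
side [265 161  29  27 559] [ 0.44 -0.02]
side [297 197  32  30 702] [ 0.59 -0.03]
side [220 204  32  25 478] [ 0.45 -0.2 ]
side [  18  238   80   70 2930] [ 0.24 -0.7 ]
side [178 240  22  25 254] [ 0.44 -0.37]
side [172 246  10  13  83] [ 0.41 -0.4 ]
side [148 276  25  17 182] [ 0.46 -0.49]
side [  0 309   9  20 101] [ 0.24 
[... 183 characters left out ...]
134] [ 0.52 -0.43]
top [368 248  25  33 581] [ 0.45 -0.21]
top [  457   254   120   146 10367] [ 0.24 -0.67]
top [307 256  28  25 507] [ 0.43 -0.02]
top [454 258  15   6  63] [ 0.46 -0.48]
top [264 278   7  12  52] [0.38 0.15]
top [ 319  312  137   53 2407] [ 0.23 -0.24]
top [289 328  16   5  48] [0.24 0.05]
top [ 250  334   39   66 1605] [0.13 0.13]
top [577 345  30  13 185] [ 0.17 -0.87]
top [312 355   7   9  46] [ 0.15 -0.  ]
top [341 359  67  15 574] [ 0.13 -0.19]
top [567 361  16   8  77] [ 0.13 -0.82]
top [293 369  11  11  78] [0.11 0.05]
top [426 370  18   8 104] [ 0.1  -0.38]
top [574 379  13  21 160] [ 0.05 -0.83]
top [339 381 100  19 990] [ 0.05 -0.2 ]
top knob px hsv [ 11 110  72]
```

```bash
python3 -c "
from rig import bot, viewer, telemetry
print(bot.hand_in())"
```

```text
the job is handed in; nothing more can be done
None
```

I've handed the job in, with no verdict returned: both supports are out and the front is down on them with the two cups I found upright on it, the mill drawer is home, and the crank got four clockwise turns at 6 s each. The kettle, teapot, canister and mug were not touched.

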